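Return the press tools to their shadow-cut tray

TASK

Put the bench press's two stray tools back in the shadow-cut tray: take the open-ended spanner off its barbed hook on the leaning stand without wrenching it against the hook, and pick up the L-shaped angle stop from the bench. Lay each flat and fully home in the cut-out of its own outline, setting it down rather than dropping it; leave the hook spanner hanging and do not disturb the round plate in the tray, the bottle or the dishes.

Things in the scene. Friction and masses are not known exactly. Their poses are not given: they have to be found in the camera images.
- spanner: Plain open-ended steel spanner, 195 mm long, 10 mm thick, about 0.2 kg. Origin: underside, middle of the straight handle (16 mm wide, x = -29 to 70 mm); grip here. x runs along the handle to the eye, z out of its upper face. Jaw 42 mm wide, ends at x = -90 mm. At first it hangs by its eye on either hook of the stand, on the two rails, x up the slope (45 deg above level), z out of it.
- spanner_eye (a point): Centre of the spanner's eye, on the underside, at x = 88 mm of the spanner. The eye is a ring, 34 mm outside, with an 18 mm hole right through, 10 mm deep along the spanner's z. Hanging, the hook's rod bears on the hole's upper edge, so the eye's centre is 6.5 mm below the rod's centre line, down the slope; raised 6.5 mm along x it is centred on the rod.
- stand: Fixed leaning stand. Origin: on the bench, mid base plate (200 x 130 x 10 mm); tools hang on its -x side; z up. Two rails 200 mm long (along y), in a plane rising 45 deg above level towards +x, carry the tools; a 22 mm spine at y = 0 lies 10 mm behind them. Lower rail at x = -47, z = 68 mm. Nothing is behind the spanner's handle from its x = -45 to 75 mm. Hooks at y = -70 and 70 mm.
- hook_right_root (a point): Root of the hook at y = -70 mm, on the upper rail's front face (x = 60, z = 175 mm in the stand's frame). A 5 mm rod runs 24 mm straight out from the rail face (along the hanging spanner's z) to a bend, then on as a barb 19 mm long, leaning 60 deg from the rod towards up-slope (the hanging spanner's x); so the tip is 33.5 mm out and 16.5 mm up-slope. Too tall to pass the eye untilted.
- hook_left_root (a point): The same for the equal hook at y = +70 mm. Either way: to get an eye off, raise it 6.5 mm up-slope, draw it out until its middle is 16 mm from the rail, tilt the tool some 35 deg about its eye so that its jaw end swings out from the rails towards level, with the eye's centre (mid-thickness) about 19 mm out and on the rod's line, then draw it 40 mm along its own new z.
- hook_spanner: Steel hook spanner with a curved claw, 10 mm thick, about 180 mm long, with the same eye; hangs on the other hook in the same way. Origin: underside, middle of the handle; x towards the eye. To be left hanging.
- bracket: Plain steel L-shaped angle stop, 10 mm thick, about 0.22 kg, flat on the bench, right side up. Origin: underside, on the long leg's centre line, where to grip it (across y, 26 mm wide). Long leg along x from -42 to 48 mm; the short leg, 26 mm wide, slotted, at its +x end (x = 22 to 48 mm) reaches y = 47 mm. z up.
- tray: Fixed shadow-cut tray, 250 (x) x 176 (y) x 14 mm high, dark top, pale floors. Three cut-outs 8 mm deep (floor 6 mm above the bench), each the outline of one part with 2.5 mm play all round, and a finger channel as deep, 40 mm wide, across the tray along y through both grip places (x = -17 to 23 mm). Origin: on the bench, at the centre. The eye end of the spanner's cut-out is at +x.
- spanner_home (a point): Point on the floor of the spanner's cut-out, 6 mm above the bench, at (5, -50, 6) mm of the tray: the spanner is home when its origin is here and its axes are parallel to the tray's.
- bracket_home (a point): Point on the floor of the L-shaped cut-out, 6 mm above the bench, at (9, 26, 6) mm of the tray: the angle stop is home when its origin is here and its axes are parallel to the tray's.
- arbor_plate: Round notched steel plate 55 mm across, 12 mm thick, already home in its own cut-out, origin at the centre of its underside. To be left there.
- bottle: Bystander: glass bottle with orange cap, 66 mm across, 140 mm high; origin at its foot.
- dishes: Bystander: stack of four dishes, 86 mm across, 55 mm high; origin at its foot.

How it is judged:
By the outcome, as a careful person would: the job done as asked, in the order asked, and still so for the second after the job is handed in, with the robot touching nothing.
It also fails if it takes over 61 s, if anything falls off the work surface, if the arm or the gripper's body presses on something with over 40 N, if the wrist force passes 120 N, or if a joint passes its speed limit or range.

ROBOT

A 6-joint arm with a two-finger parallel gripper is mounted at the origin on the work surface. World frame = base frame: x ahead of the robot, y to its left, z up, the work surface at z = 0. Lengths are in m, angles in rad, forces in N, time in s.
With the tool pointing down it reaches from about 0.375 to 0.975 m from the base axis. Payload 3.8 kg.
Tool frame: the origin (TCP) lies where the fingers leave the gripper's body, on its centre line; the fingertips stand 73 mm ahead of it and the grasp point (between the pads) lies 54 mm ahead of it; z points along the fingers, y is the line along which they close (so a half turn about z gives the same grasp; the last joint's range is limited). The gripper opens to 85 mm and grips with 20 to 120 N. Pads are 22 mm wide; open, the fingers measure 114 mm over their backs; the gripper's body (76 mm by 85 mm) begins 54 mm behind the grasp point. The pads swing forward as they close: fully open they stand 13 mm farther back than shut.
Start: joints at [1.192, 0.264, 1.604, -0, 1.274, -0.037], TCP at [0.226, 0.636, 0.304] pointing down, gripper open.
Joint ranges: [-2.63, 2.63], [-0.94, 2.18], [0.31, 2.57], [-1.31, 4.45], [0, 2.66], [-2.55, 2.55]. Speed limits (rad/s): [2.57, 2.57, 3.14, 3.14, 3.14, 3.14].

INTERFACE

Orientations are given as a rotation vector (axis times angle).
In Python, from workcell import read_state, viewer, bot gives the robot as it stands.
- The arm moves only by the tool jog_arm, never from a script. Its argument "increments" is a list that holds one entry, the list of rows, each a list of 7 numbers: the shift along the tool's x, y, z in units of 30 mm (1.0 is 30 mm), then the turn, a rotation vector about the tool's x, y, z in units of 6 degrees (1.0 is 6 degrees), then the opening, from -1 (shut) to 1 (fully open). A call has exactly 5 rows; each row shifts and turns the commanded pose from where the row before left it, along the tool's axes as they then stand; what a row does not reach is not made up. A row lasts 1/12 s, in which the tool goes at most 41.7 mm and 7.16 degrees, less where a joint would pass 70% of its speed; a pose out of reach is approached as far as the arm can. A call is refused whole if a number of a shift passes 1 or a number of a turn 1, either way. A call with a gripper value outside its range is refused whole. The fingers move at their own pace and stop on an object; "force" is the grip in N (left out, the last holds). Time passes only in rows, so rows that do not move let the fingers close, or fill a call up. It gives the time, the measured TCP pose, the force, the opening and the grip force at its end, in the units of the state.
- read_state(): the state, without advancing time (a new reading comes with each control period).
- viewer.read_camera(name): name is "scene" or "top"; returns (picture, depth): 420x560x3 uint8, blue, green, red; 420x560 float32, m along the optical axis (not along the pixel's ray), 0 where there is no reading.
- viewer.camera_params(name): a dict with "fx", "fy", "cx", "cy" (pixels), "k1" (the pictures are not rectified: a ray, as slopes to the right and down, at radius r is drawn at 1 + k1 r^2 times it, then the intrinsics apply), "R" (3x3) and "t" (3): a world point X has camera coordinates R X + t. Camera axes: x right, y down, z forward; pixel columns grow to the right and rows downward; lengths in m; the calibration is good to about 2 mm. A picture is of the moment at which its call begins. camera_params takes no time and is no camera call.
- bot.finish_job(): hands the job in; it is judged then, once.
The state is a dict: "time": time; "q": joint angles; "joint_vel": joint speeds; "joint_torque": joint torques, N m; "tool_pos": TCP position; "tcp_rot": TCP orientation; "wrist_force": force on the tool from outside, world axes, zero at the start; "torque": the same for the moment, N m; "width": opening from 0.0 (shut) to 1.0 (fully open); "grip_force": force on a finger pad.
Only numpy, scipy, OpenCV 4.12 (cv2) and the standard library are available. Lean on these libraries where they do the work, as an engineer would, in place of code of your own. Each camera call takes 0.05 s, during which the arm holds its last target. There are 200 camera calls.

## Working session

There is one attempt and no reset: what is moved stays moved. The work goes in short steps, Python scripts to look and compute and a tool call to move; the robot and the scene stay as the last step left them, time stands still between calls to the robot, and variables do not carry over. Pictures are saved under pics/ and viewed, at most 10 in all, crops included, and the job is handed in when it is done.

Besides the shell and the picture viewer there is one more tool, called after "Call:" by a JSON object that holds its "api" and its "payload", one argument or row to a line. jog_arm: Moves the arm, as the interface text tells. Its arguments: {"type":"object","properties":{"increments":{"type":"array","items":{"type":"array","items":{"type":"array","items":{"type":"number"}}}},"force":{"type":"number"}},"required":["increments"]}

```bash
mkdir -p pics; cat > h.py <<'E'
import numpy as np, cv2
from scipy.spatial.transform import Rotation as Ro
from workcell import read_state, viewer, bot
E
python3 - <<'E'
from h import *
for n in ("scene","top"):
    im,d=viewer.read_camera(n); np.savez(f"{n}0.npz",im=im,d=d); cv2.imwrite(f"pics/{n}0.png",im)
    p=viewer.camera_params(n); print(n,{k:np.round(v,4).tolist() for k,v in p.items()})
s=read_state(); print(s)
E
```

```text
scene {'fx': 490.8163, 'fy': 490.8163, 'cx': 275.3375, 'cy': 208.3199, 'k1': -0.1247, 'R': [[-0.3044, 0.9524, -0.017], [0.5182, 0.1506, -0.8419], [-0.7993, -0.265, -0.5394]], 't': [0.1685, -0.2097, 1.7689]}
top {'fx': 411.3971, 'fy': 411.3971, 'cx': 281.7739, 'cy': 213.9128, 'k1': 0.0112, 'R': [[-0.0124, -0.9999, -0.0069], [-0.9962, 0.0129, -0.086], [0.0861, 0.0058, -0.9963]], 't': [0.0199, 0.6088, 1.0306]}
{'time': 0.1, 'q': array([ 1.19209608e+00,  2.64714506e-01,  1.60524507e+00,  1.53685237e-05,
        1.27375874e+00, -3.68916993e-02]), 'joint_vel': array([-0.00081711, -0.00132183, -0.00295406, -0.00171093,  0.00235363,
        0.00015791]), 'joint_torque': array([ 2.94391348e-04, -5.16711366e+01, -3.68590987e+01, -1.45856520e-04,
        6.26837224e-03, -4.11397696e-05]), 'tool_pos': array([0.22605101, 0.63546142, 0.30265755]), 'tcp_rot': array([-0.53423139, -3.09537479,  0.00326192]), 'wrist_force': array([-0.44846172,  0.34164896, -0.24071375]), 'torque': array([-0.00851314,  0.01452801, -0.06830542]), 'grip_force': 0.0, 'width': 1.0021420311197233}
```

View pics/scene0.png

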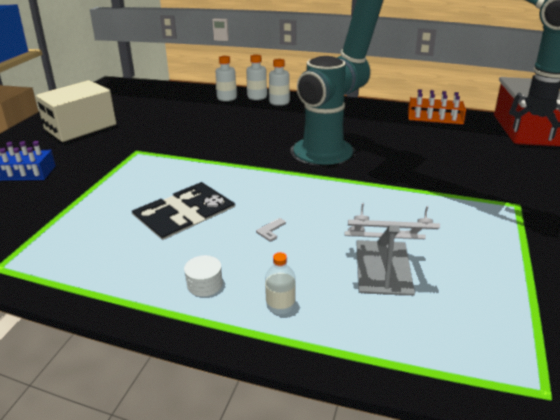

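View pics/top0.png

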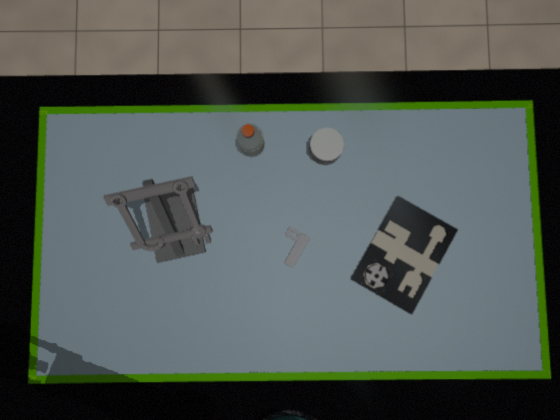

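The scene view shows the tray at about (183,208), the bracket at (270,229), the stand at (390,250), the dishes at (204,275) and the bottle at (281,285). In the top view, the stand with its two hanging tools is at about (165,220), the bracket at (296,245) and the tray at (405,255). The bottle is at (250,138) and the dishes at (326,145). I'll enlarge the crops next.

```bash
python3 - <<'E'
from h import *
t=np.load("top0.npz")["im"]
a=cv2.resize(t[165:275,95:220],None,fx=5,fy=5,interpolation=cv2.INTER_CUBIC)
cv2.imwrite("pics/stand_top.png",cv2.convertScaleAbs(a,alpha=1.5))
a=cv2.resize(t[190:320,280:465],None,fx=4,fy=4,interpolation=cv2.INTER_CUBIC)
cv2.imwrite("pics/tray_top.png",a)
E
```

```text
(no output)
```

View pics/stand_top.png

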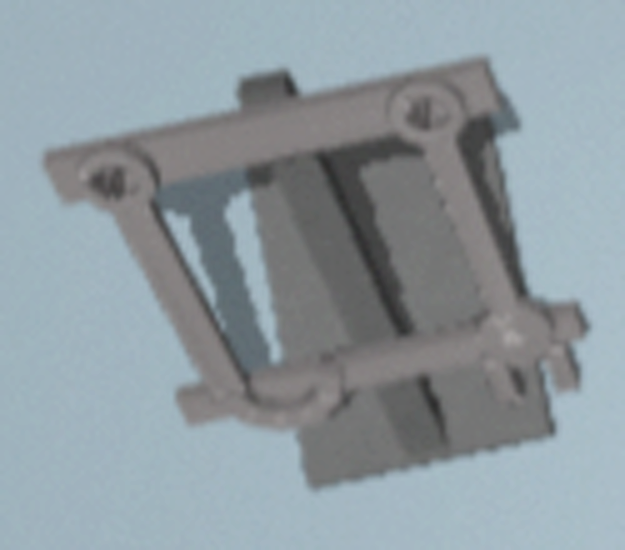

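View pics/tray_top.png

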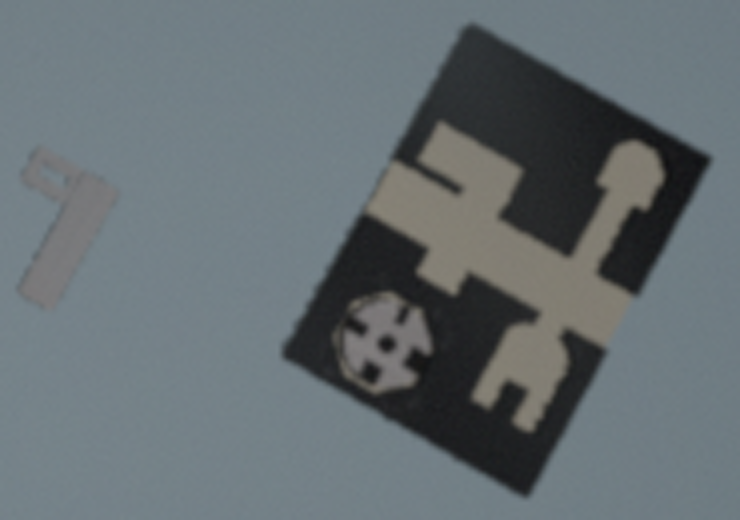

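The stand crop shows the open-ended spanner on the right-hand hook, with its eye at crop (425,111) and its jaw at (520,345). The hook spanner is on the left hook, with its eye at (120,178). In the tray crop, the eye end of the spanner's cut-out is at (632,172), the L cut-out is at (470,200), and the bracket is at (65,240).

```bash
cat >> h.py <<'E'
def ray(cam,uv):
    p=viewer.camera_params(cam); K=np.array([[p["fx"],0,p["cx"]],[0,p["fy"],p["cy"]],[0,0,1.]])
    u=cv2.undistortPoints(np.float64(uv).reshape(-1,1,2),K,np.array([p["k1"],0,0,0.]))[:,0]
    R=np.array(p["R"]); c=-R.T@np.array(p["t"]); return c,np.c_[u,np.ones(len(u))]@R
def onplane(cam,uv,z):
    c,d=ray(cam,uv); return c+d*((z-c[2])/d[:,2])[:,None]
E
python3 - <<'E'
from h import *
np.set_printoptions(precision=4,suppress=True)
f=np.load("top0.npz");im,d=f["im"],f["d"]
cr=lambda P:[((x+.5)/5-.5+95,(y+.5)/5-.5+165) for x,y in P]
E_=onplane("top",cr([(425,111),(120,178)]),.1775); print("eyes",E_,np.linalg.norm(E_[0]-E_[1]))
y=E_[1]-E_[0];y/=np.linalg.norm(y);x=np.array([y[1],-y[0],0]);print("yaw",np.degrees(np.arctan2(x[1],x[0])))
mid=E_.mean(0); print("stand from eyes",(mid-.0483*x)[:2])
B=onplane("top",cr([(308,487),(553,435)]),.01);v=B[0]-B[1];n=np.linalg.norm(v);v/=n;xb=np.array([v[1],-v[0],0])
print("base",B,n,"yaw",np.degrees(np.arctan2(xb[1],xb[0])),"stand",(B.mean(0)+.1*xb)[:2])
U=onplane("top",cr([(45,152),(487,57)]),.18);v=U[0]-U[1];print("rail",U,np.linalg.norm(v),np.degrees(np.arctan2(-v[0],v[1])))
# depth of the two eye rims & handle
pr=viewer.camera_params("top");R=np.array(pr["R"]);t=np.array(pr["t"])
def p3(u,v):
    c,r=ray("top",[(u,v)]); return c+r[0]*d[int(round(v)),int(round(u))]
for q in cr([(400,112),(450,110),(95,178),(145,180),(465,200),(490,250),(505,340)]): print(np.round(q,1),p3(*q))
# tray
hsv=cv2.cvtColor(im,cv2.COLOR_BGR2HSV)
m=np.zeros(im.shape[:2],np.uint8);m[185:325,340:470]=255
bl=((im[...,0].astype(int)-im[...,2]<12)&(m>0)).astype(np.uint8)
bl=cv2.morphologyEx(bl,cv2.MORPH_OPEN,np.ones((3,3),np.uint8))
c=max(cv2.findContours(bl,0,cv2.CHAIN_APPROX_NONE)[0],key=cv2.contourArea)
P=onplane("top",c[:,0],.014)[:,:2].astype(np.float32);r=cv2.minAreaRect(P);print("tray",r,cv2.boxPoints(r))
# bracket
m=np.zeros(im.shape[:2],np.uint8);m[215:275,275:320]=255
g=im.astype(int);bl=((g[...,0]-g[...,2]<12)&(m>0)).astype(np.uint8)
c=max(cv2.findContours(bl,0,cv2.CHAIN_APPROX_NONE)[0],key=cv2.contourArea)
P=onplane("top",c[:,0],.010)[:,:2].astype(np.float32);r=cv2.minAreaRect(P);print("br",r,cv2.boxPoints(r),cv2.contourArea(c))
E
```

```text
eyes [[0.6591 0.2368 0.1775]
 [0.631  0.3713 0.1775]] 0.1373581487551802
yaw 11.817760239235652
stand from eyes [0.5978 0.2942]
base [[0.4898 0.3384 0.01  ]
 [0.515  0.2118 0.01  ]] 0.12905737783942722 yaw 11.232961003873486 stand [0.6005 0.2946]
rail [[0.6426 0.4035 0.18  ]
 [0.6825 0.2089 0.18  ]] 0.1986497331002489 11.574277836705834
[174.6 187. ] [0.6581 0.2466 0.1822]
[184.6 186.6] [0.6597 0.2262 0.1757]
[113.6 200.2] [0.6316 0.3838 0.174 ]
[123.6 200.6] [0.63   0.3602 0.1775]
[187.6 204.6] [0.623  0.2267 0.1439]
[192.6 214.6] [0.6021 0.2209 0.1181]
[195.6 232.6] [0.5614 0.2217 0.0807]
tray ((0.5032880306243896, -0.30014967918395996), (0.1796777993440628, 0.2492879182100296), 59.18608474731445) [[ 0.3502 -0.3135]
 [ 0.5643 -0.4412]
 [ 0.6564 -0.2868]
 [ 0.4423 -0.1591]]
br ((0.5252060890197754, -0.010197483003139496), (0.06044972687959671, 0.09042711555957794), 59.53514099121094) [[ 0.4709 -0.0133]
 [ 0.5489 -0.0592]
 [ 0.5795 -0.0071]
 [ 0.5016  0.0388]] 444.5
```

```bash
cat >> h.py <<'E'
Z=lambda deg:Ro.from_euler("z",deg,degrees=True)
STAND=np.array([.599,.2944,0]);SY=Z(11.6)
TRAY=np.array([.5024,-.3016,0]);TY=Z(-30.8)
BR=np.array([.5137,-.0234,0]);BY=Z(-30.5)
FLIP=Ro.from_euler("y",180,degrees=True)       # tool axes on a part: y=y, z=-z
SR=SY*Ro.from_euler("y",-45,degrees=True)       # hanging spanner frame
ROOT=STAND+SY.apply([.060,-.070,.175])
H=.074                                          # TCP above a part's underside when gripped
def grip(o,R,h=H): return np.array(o)+R.apply([0,0,h]),R*FLIP
def plan(wps,g,rows=None,start=None):
    """rows from the measured pose through (pos,R) way points, in tool units, fives per call"""
    s=read_state(); p,R=(s["tool_pos"],Ro.from_rotvec(s["tcp_rot"])) if start is None else start
    out=[]
    for k,(P,Q) in enumerate(wps):
        dp=P-p; w=(R.inv()*Q).as_rotvec()
        n=max(int(np.ceil(max(np.linalg.norm(dp)/.029,np.degrees(np.linalg.norm(w))/5.8,1))),rows[k] if rows else 1)
        for i in range(n):
            m=n-i; sh=R.inv().apply(P-p)/m/.03; tw=np.degrees((R.inv()*Q).as_rotvec())/m/6
            r=np.round(np.r_[sh,tw],2); out.append(r.tolist()+[g])
            p=p+R.apply(r[:3]*.03); R=R*Ro.from_rotvec(np.radians(r[3:]*6))
    while len(out)%5: out.append([0]*6+[g])
    for i in range(0,len(out),5): print("[[%s]]"%",".join(str([float("%g"%(v+0)) for v in r]) for r in out[i:i+5]).replace(" ","").replace(".0,",",").replace(".0]","]"))
def err(P,Q):
    s=read_state();print("err mm",np.round((P-s["tool_pos"])*1e3,1),"deg",np.round(np.degrees((Ro.from_rotvec(s["tcp_rot"]).inv()*Q).as_rotvec()),2),"F",np.round(s["wrist_force"],1),"q",np.round(s["q"],2),"t",s["time"],"w",round(s["width"],3),"g",s["grip_force"])
E
python3 - <<'E'
from h import *
np.set_printoptions(precision=4,suppress=True)
f=np.load("scene0.npz");im,d=f["im"],f["d"];g=im.astype(int)
def rect(x0,x1,y0,y1,cond,z):
    m=np.zeros(im.shape[:2],bool);m[y0:y1,x0:x1]=1
    c=max(cv2.findContours((cond&m).astype(np.uint8),0,cv2.CHAIN_APPROX_NONE)[0],key=cv2.contourArea)
    r=cv2.minAreaRect(onplane("scene",c[:,0],z)[:,:2].astype(np.float32)); print(r,cv2.boxPoints(r).tolist())
rect(125,245,178,240,g[...,0]-g[...,2]<8,.014)
rect(250,292,214,244,g[...,0]-g[...,2]<8,.010)
o=ROOT-SR.apply([.0945,0,0]); print("origin",o)
P,Q=grip(o,SR,H+.12); print(P,np.degrees(Q.as_rotvec()))
plan([(P,Q)],0.2)
E
```

```text
((0.5143700838088989, -0.29424673318862915), (0.18388590216636658, 0.2502739727497101), 58.98366928100586) [[0.3597485423088074, -0.30856284499168396], [0.5742384791374207, -0.43752461671829224], [0.6689916253089905, -0.27993062138557434], [0.4545016884803772, -0.15096884965896606]]
((0.5315113067626953, -0.008603617548942566), (0.06302229315042496, 0.09199009835720062), 60.90581512451172) [[0.475997656583786, -0.013773797079920769], [0.556380569934845, -0.05850367993116379], [0.5870249271392822, -0.003433438017964363], [0.5066420435905457, 0.041296444833278656]]
origin [0.6064 0.2245 0.1082]
[0.472  0.1969 0.2454] [-13.6552 134.4328   5.6562]
[[[-0.7,-0.61,0.11,-0.11,-0.41,-0.27,0.2],[-0.68,-0.63,0.13,-0.11,-0.41,-0.27,0.2],[-0.65,-0.65,0.15,-0.12,-0.41,-0.27,0.2],[-0.63,-0.67,0.17,-0.11,-0.41,-0.27,0.2],[-0.6,-0.69,0.19,-0.12,-0.41,-0.27,0.2]]]
[[[-0.57,-0.71,0.2,-0.12,-0.41,-0.27,0.2],[-0.54,-0.73,0.22,-0.12,-0.4,-0.27,0.2],[-0.51,-0.75,0.23,-0.11,-0.4,-0.27,0.2],[-0.48,-0.77,0.25,-0.12,-0.41,-0.28,0.2],[-0.45,-0.78,0.26,-0.11,-0.4,-0.27,0.2]]]
[[[-0.42,-0.8,0.26,-0.12,-0.41,-0.28,0.2],[-0.38,-0.81,0.27,-0.11,-0.4,-0.27,0.2],[-0.35,-0.83,0.28,-0.12,-0.41,-0.28,0.2],[-0.31,-0.84,0.28,-0.11,-0.4,-0.27,0.2],[-0.27,-0.85,0.28,-0.12,-0.41,-0.28,0.2]]]
[[[-0.24,-0.87,0.28,-0.11,-0.4,-0.27,0.2],[-0.2,-0.87,0.29,-0.12,-0.41,-0.28,0.2],[-0.16,-0.89,0.28,-0.11,-0.4,-0.27,0.2],[0,0,0,0,0,0,0.2],[0,0,0,0,0,0,0.2]]]
```

Call:
{"api": "jog_arm", "payload": {
  "increments": [
    [[-0.7,-0.61,0.11,-0.11,-0.41,-0.27,0.2],[-0.68,-0.63,0.13,-0.11,-0.41,-0.27,0.2],[-0.65,-0.65,0.15,-0.12,-0.41,-0.27,0.2],[-0.63,-0.67,0.17,-0.11,-0.41,-0.27,0.2],[-0.6,-0.69,0.19,-0.12,-0.41,-0.27,0.2]]
  ]
}}

```text
time: 0.52
tool_pos: [0.2949, 0.5134, 0.2869]
tcp_rot: [0.288, 2.904, 0.031]
wrist_force: [-0.4, 0.7, -0.1]
width: 0.6
grip_force: 0.0
```

Call:
{"api": "jog_arm", "payload": {
  "increments": [
    [[-0.57,-0.71,0.2,-0.12,-0.41,-0.27,0.2],[-0.54,-0.73,0.22,-0.12,-0.4,-0.27,0.2],[-0.51,-0.75,0.23,-0.11,-0.4,-0.27,0.2],[-0.48,-0.77,0.25,-0.12,-0.41,-0.28,0.2],[-0.45,-0.78,0.26,-0.11,-0.4,-0.27,0.2]]
  ]
}}

```text
time: 0.93
tool_pos: [0.3628, 0.3915, 0.2709]
tcp_rot: [0.069, 2.7, 0.062]
wrist_force: [1.0, -0.3, -0.1]
width: 0.6
grip_force: 0.0
```

Call:
{"api": "jog_arm", "payload": {
  "increments": [
    [[-0.42,-0.8,0.26,-0.12,-0.41,-0.28,0.2],[-0.38,-0.81,0.27,-0.11,-0.4,-0.27,0.2],[-0.35,-0.83,0.28,-0.12,-0.41,-0.28,0.2],[-0.31,-0.84,0.28,-0.11,-0.4,-0.27,0.2],[-0.27,-0.85,0.28,-0.12,-0.41,-0.28,0.2]]
  ]
}}

```text
time: 1.35
tool_pos: [0.431, 0.2698, 0.2552]
tcp_rot: [-0.131, 2.48, 0.088]
wrist_force: [0.5, -1.0, -0.6]
width: 0.6
grip_force: 0.0
```

Call:
{"api": "jog_arm", "payload": {
  "increments": [
    [[-0.24,-0.87,0.28,-0.11,-0.4,-0.27,0.2],[-0.2,-0.87,0.29,-0.12,-0.41,-0.28,0.2],[-0.16,-0.89,0.28,-0.11,-0.4,-0.27,0.2],[0,0,0,0,0,0,0.2],[0,0,0,0,0,0,0.2]]
  ]
}}

```text
time: 1.77
tool_pos: [0.4719, 0.1951, 0.2445]
tcp_rot: [-0.231, 2.349, 0.098]
wrist_force: [-0.5, 0.2, -0.3]
width: 0.603
grip_force: 0.0
```

```bash
python3 - <<'E'
from h import *
o=ROOT-SR.apply([.0945,0,0])
err(*grip(o,SR,H+.12)); plan([grip(o,SR,H+.03),grip(o,SR,H)],0.2,[5,3])
im,d=viewer.read_camera("top"); np.savez("top1.npz",im=im,d=d)
cv2.imwrite("pics/t1.png",cv2.convertScaleAbs(cv2.resize(im[140:300,90:260],None,fx=3.5,fy=3.5,interpolation=cv2.INTER_CUBIC),alpha=1.4))
E
```

```text
err mm [0.1 1.8 0.9] deg [-0.13 -0.1  -0.3 ] F [-0.5  0.2 -0.3] q [ 0.43 -0.32  2.44 -0.59  0.29 -0.83] t 1.7667 w 0.603 g 0.0
[[[-0.01,0.01,0.6,0,0,-0.01,0.2],[-0.01,0.01,0.6,-0.01,0,-0.01,0.2],[-0.01,0.01,0.6,0,-0.01,-0.01,0.2],[0,0.02,0.59,-0.01,0,-0.01,0.2],[-0.01,0.01,0.6,0,-0.01,-0.01,0.2]]]
[[[0,0,0.33,0,0,0,0.2],[0,0,0.33,0,0,0,0.2],[0.01,0,0.34,0,0,0,0.2],[0,0,0,0,0,0,0.2],[0,0,0,0,0,0,0.2]]]
```

View pics/t1.png

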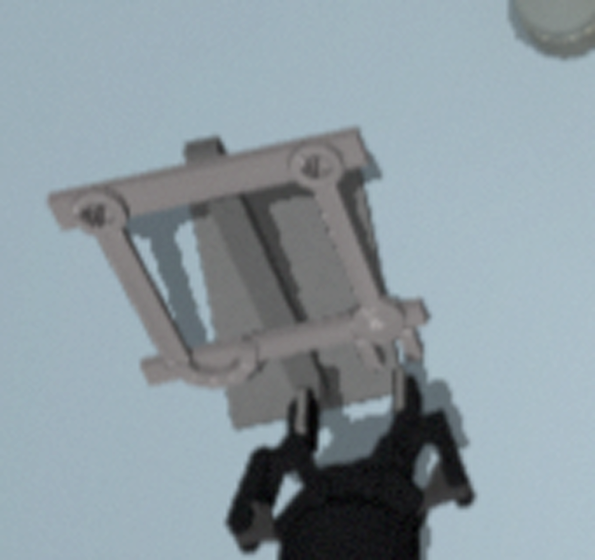

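The crop shows the open fingertips at about (300,402) and (403,383), below the spanner's jaw end at (385,330). Before closing in, I'll use the tips to check the camera against the robot.

```bash
python3 - <<'E'
from h import *
s=read_state();R=Ro.from_rotvec(s["tcp_rot"]);p=viewer.camera_params("top")
K=np.array([[p["fx"],0,p["cx"]],[0,p["fy"],p["cy"]],[0,0,1.]])
for L in (.060,.068,.073):
    for y in (-.025,.025):
        X=s["tool_pos"]+R.apply([0,y,L]); print(L,y,cv2.projectPoints(X[None],cv2.Rodrigues(np.array(p["R"]))[0],np.array(p["t"]),K,np.array([p["k1"],0,0,0.]))[0].ravel()*3.5-np.array([90,140])*3.5)
E
```

```text
0.06 -0.025 [393.63385232 385.53298372]
0.06 0.025 [312.68760591 402.98466717]
0.068 -0.025 [393.6636335  376.43907712]
0.068 0.025 [313.28262362 393.75892135]
0.073 -0.025 [393.68191277 370.81949636]
0.073 0.025 [313.65014736 388.05796779]
```

The projected tips match the picture, so I'll approach the spanner.

Call:
{"api": "jog_arm", "payload": {
  "increments": [
    [[-0.01,0.01,0.6,0,0,-0.01,0.2],[-0.01,0.01,0.6,-0.01,0,-0.01,0.2],[-0.01,0.01,0.6,0,-0.01,-0.01,0.2],[0,0.02,0.59,-0.01,0,-0.01,0.2],[-0.01,0.01,0.6,0,-0.01,-0.01,0.2]]
  ]
}}

```text
time: 2.23
tool_pos: [0.534, 0.2143, 0.1849]
tcp_rot: [-0.246, 2.342, 0.103]
wrist_force: [0.5, -0.6, 0.0]
width: 0.603
grip_force: 0.0
```

Call:
{"api": "jog_arm", "payload": {
  "increments": [
    [[0,0,0.33,0,0,0,0.2],[0,0,0.33,0,0,0,0.2],[0.01,0,0.34,0,0,0,0.2],[0,0,0,0,0,0,0.2],[0,0,0,0,0,0,0.2]]
  ]
}}

```text
time: 2.65
tool_pos: [0.5553, 0.2163, 0.1723]
tcp_rot: [-0.249, 2.355, 0.101]
wrist_force: [0.1, -0.4, -0.2]
width: 0.596
grip_force: 0.0
```

```bash
python3 - <<'E'
from h import *
o=ROOT-SR.apply([.0945,0,0])
err(*grip(o,SR,H)); plan([grip(o,SR,H)],0.2)
im,d=viewer.read_camera("top")
cv2.imwrite("pics/t2.png",cv2.convertScaleAbs(cv2.resize(im[160:270,110:240],None,fx=5,fy=5,interpolation=cv2.INTER_CUBIC),alpha=1.5))
E
```

```text
err mm [ -0.2  -2.3 -11.8] deg [ 0.3  -0.55  0.34] F [ 0.1 -0.4 -0.2] q [ 0.39  0.    2.34 -1.31  0.13 -0.14] t 2.65 w 0.596 g 0.0
[[[0.29,-0.07,0.27,0.05,-0.09,0.06,0.2],[0,0,0,0,0,0,0.2],[0,0,0,0,0,0,0.2],[0,0,0,0,0,0,0.2],[0,0,0,0,0,0,0.2]]]
```

View pics/t2.png

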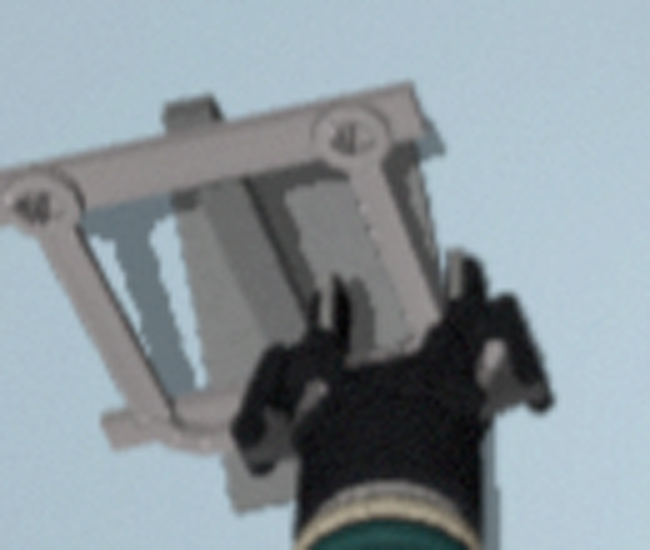

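The crop shows the fingers on either side of the handle, at (330,300) and (465,275), with the handle midway at about x = 400. Joint 4 has hit its -1.31 limit near a wrist singularity. I'll steepen the tool by 10° about the closing line to get away from it, and grip at that tilt.

```bash
cat >> h.py <<'E'
TILT=10.; GAP=.0026
def grip2(o,R,up=0.):   # tool tilted TILT about its y on the spanner; tips GAP above the underside
    Q=R*FLIP*Ro.from_euler("y",TILT,degrees=True)
    return np.array(o)+R.apply([0,0,GAP+up])-Q.apply([0,0,.073]),Q
E
python3 - <<'E'
from h import *
o=ROOT-SR.apply([.0945,0,0])
plan([grip2(o,SR,.02)],0.2,[5])
E
```

```text
[[[-0.03,-0.01,-0.08,0.01,0.31,0.01,0.2],[-0.02,-0.01,-0.08,0.01,0.32,0.01,0.2],[-0.02,-0.02,-0.09,0.01,0.31,0.01,0.2],[-0.02,-0.01,-0.08,0.01,0.32,0.01,0.2],[-0.02,-0.02,-0.09,0,0.31,0.01,0.2]]]
```

Call:
{"api": "jog_arm", "payload": {
  "increments": [
    [[-0.03,-0.01,-0.08,0.01,0.31,0.01,0.2],[-0.02,-0.01,-0.08,0.01,0.32,0.01,0.2],[-0.02,-0.02,-0.09,0.01,0.31,0.01,0.2],[-0.02,-0.01,-0.08,0.01,0.32,0.01,0.2],[-0.02,-0.02,-0.09,0,0.31,0.01,0.2]]
  ]
}}

```text
time: 3.12
tool_pos: [0.5508, 0.2112, 0.1814]
tcp_rot: [-0.25, 2.48, 0.079]
wrist_force: [0.2, -0.7, 0.1]
width: 0.596
grip_force: 0.0
```

```bash
python3 - <<'E'
from h import *
o=ROOT-SR.apply([.0945,0,0])
err(*grip2(o,SR,.02));plan([grip2(o,SR,0)],0.2,[4])
E
```

```text
err mm [-1.1  1.6  2.6] deg [-0.26  2.26 -0.02] F [ 0.2 -0.7  0.1] q [ 0.37 -0.02  2.28 -0.44  0.26 -1.01] t 3.1167 w 0.596 g 0.0
[[[-0.03,0.02,0.14,-0.01,0.09,0,0.2],[-0.03,0.01,0.15,-0.01,0.1,0,0.2],[-0.03,0.02,0.14,-0.01,0.09,0,0.2],[-0.04,0.01,0.15,-0.01,0.1,0,0.2],[0,0,0,0,0,0,0.2]]]
```

Call:
{"api": "jog_arm", "payload": {
  "increments": [
    [[-0.03,0.02,0.14,-0.01,0.09,0,0.2],[-0.03,0.01,0.15,-0.01,0.1,0,0.2],[-0.03,0.02,0.14,-0.01,0.09,0,0.2],[-0.04,0.01,0.15,-0.01,0.1,0,0.2],[0,0,0,0,0,0,0.2]]
  ]
}}

```text
time: 3.53
tool_pos: [0.5648, 0.2155, 0.1682]
tcp_rot: [-0.254, 2.52, 0.079]
wrist_force: [0.8, 0.4, -0.2]
width: 0.599
grip_force: 0.0
```

```bash
python3 - <<'E'
from h import *
o=ROOT-SR.apply([.0945,0,0])
err(*grip2(o,SR));plan([grip2(o,SR,0)],0.2,[1])
E
```

```text
err mm [-1.2  0.2  1.6] deg [-0.09 -0.03 -0.07] F [ 0.8  0.4 -0.2] q [ 0.37  0.04  2.24 -0.36  0.27 -1.09] t 3.5333 w 0.599 g 0.0
[[[0,0.01,-0.06,-0.02,0,-0.01,0.2],[0,0,0,0,0,0,0.2],[0,0,0,0,0,0,0.2],[0,0,0,0,0,0,0.2],[0,0,0,0,0,0,0.2]]]
```

Call:
{"api": "jog_arm", "payload": {
  "increments": [
    [[0,0.01,-0.06,-0.02,0,-0.01,0.2],[0,0,0,0,0,0,-0.2],[0,0,0,0,0,0,-0.4],[0,0,0,0,0,0,-0.5],[0,0,0,0,0,0,-1]]
  ],
  "force": 50
}}

```text
time: 3.95
tool_pos: [0.5631, 0.2155, 0.1708]
tcp_rot: [-0.256, 2.519, 0.082]
wrist_force: [-1.6, 0.4, 3.2]
width: 0.168
grip_force: 48.9
```

Call:
{"api": "jog_arm", "payload": {
  "increments": [
    [[0,0,0,0,0,0,-1],[0,0,0,0,0,0,-1],[0,0,0,0,0,0,-1],[0,0,0,0,0,0,-1],[0,0,0,0,0,0,-1]]
  ]
}}

```text
time: 4.37
tool_pos: [0.5631, 0.2155, 0.1708]
tcp_rot: [-0.256, 2.519, 0.082]
wrist_force: [-6.1, -1.4, 5.4]
width: 0.167
grip_force: 49.5
```

```bash
python3 - <<'E'
from h import *
o=ROOT-SR.apply([.0945,0,0])
err(*grip2(o,SR)); print(read_state()["torque"])
im,d=viewer.read_camera("top")
cv2.imwrite("pics/t3.png",cv2.convertScaleAbs(cv2.resize(im[165:275,110:235],None,fx=5,fy=5,interpolation=cv2.INTER_CUBIC),alpha=1.5))
E
```

```text
err mm [ 0.5  0.2 -1. ] deg [ 0.04  0.05 -0.02] F [-6.1 -1.4  5.4] q [ 0.37  0.03  2.24 -0.35  0.28 -1.1 ] t 4.3667 w 0.167 g 49.485302567481995
[-0.12288082  0.52698983 -0.0104464 ]
```

View pics/t3.png

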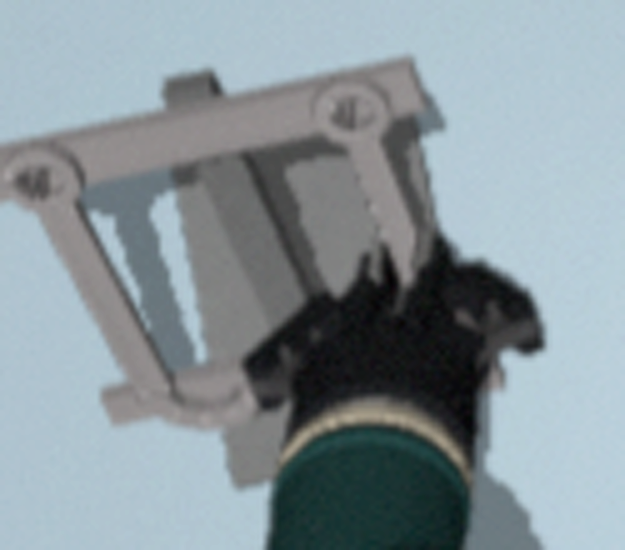

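The crop shows the handle pinched centrally at about (400,270), with the eye still on the hook at (350,110). Next comes the unhooking path.

```bash
python3 - <<'E'
from h import *
s=read_state();o=ROOT-SR.apply([.0945,0,0]);R=Ro.from_rotvec(s["tcp_rot"])
np.savez("g.npz",p=R.inv().apply(o-s["tool_pos"]),r=(R.inv()*SR).as_rotvec())
E
cat >> h.py <<'E'
def tool_for(o,R):   # TCP pose that puts the held spanner at origin o, orientation R
    g=np.load("g.npz"); Q=R*Ro.from_rotvec(g["r"]).inv(); return np.array(o)-Q.apply(g["p"]),Q
def hook(out,ang,along=0.):  # eye mid-thickness on the rod line, 'out' from the rail, tilted, drawn along own z
    R=SR*Ro.from_euler("y",ang,degrees=True)
    return tool_for(ROOT+SR.apply([0,0,out])-R.apply([.088,0,.005-along]),R)
E
python3 - <<'E'
from h import *
plan([hook(.005,0),hook(.016,0)],-1,[4,6])
E
```

```text
[[[-0.05,0,-0.01,0,0,0,-1],[-0.05,0,-0.01,0,0,0,-1],[-0.06,0,-0.01,0,0,0,-1],[-0.05,0,-0.01,0,0,0,-1],[0.01,0,-0.06,0,0,0,-1]]]
[[[0.01,0,-0.06,0,0,0,-1],[0.01,0,-0.06,0,0,0,-1],[0.01,0,-0.06,0,0,0,-1],[0.01,0,-0.06,0,0,0,-1],[0.01,0,-0.06,0,0,0,-1]]]
```

Call:
{"api": "jog_arm", "payload": {
  "increments": [
    [[-0.05,0,-0.01,0,0,0,-1],[-0.05,0,-0.01,0,0,0,-1],[-0.06,0,-0.01,0,0,0,-1],[-0.05,0,-0.01,0,0,0,-1],[0.01,0,-0.06,0,0,0,-1]]
  ]
}}

```text
time: 4.83
tool_pos: [0.5645, 0.2157, 0.1742]
tcp_rot: [-0.256, 2.524, 0.08]
wrist_force: [-0.7, -0.3, -1.9]
width: 0.168
grip_force: 48.9
```

Call:
{"api": "jog_arm", "payload": {
  "increments": [
    [[0.01,0,-0.06,0,0,0,-1],[0.01,0,-0.06,0,0,0,-1],[0.01,0,-0.06,0,0,0,-1],[0.01,0,-0.06,0,0,0,-1],[0.01,0,-0.06,0,0,0,-1]]
  ]
}}

```text
time: 5.25
tool_pos: [0.5603, 0.2149, 0.1834]
tcp_rot: [-0.255, 2.518, 0.082]
wrist_force: [0.1, -0.1, -1.9]
width: 0.167
grip_force: 48.9
```

```bash
python3 - <<'E'
from h import *
err(*hook(.016,0)); plan([hook(.016+.003*i/10,3.5*i) for i in range(1,11)],-1)
E
```

```text
err mm [-0.3 -0.  -0.2] deg [ 0.01  0.03 -0.01] F [ 0.1 -0.1 -1.9] q [ 0.37  0.01  2.24 -0.32  0.3  -1.13] t 5.25 w 0.167 g 48.857821226119995
[[[-0.11,0,-0.18,0,0.59,0,-1],[-0.12,0,-0.18,0,0.58,0,-1],[-0.11,0,-0.18,0,0.58,0,-1],[-0.12,0,-0.18,0,0.59,0,-1],[-0.12,0,-0.18,0,0.58,0,-1]]]
[[[-0.11,0,-0.18,0,0.58,0,-1],[-0.12,0,-0.18,0,0.59,0,-1],[-0.11,0,-0.18,0,0.58,0,-1],[-0.11,0,-0.18,0,0.58,0,-1],[-0.12,0,-0.18,0,0.59,0,-1]]]
```

Call:
{"api": "jog_arm", "payload": {
  "increments": [
    [[-0.11,0,-0.18,0,0.59,0,-1],[-0.12,0,-0.18,0,0.58,0,-1],[-0.11,0,-0.18,0,0.58,0,-1],[-0.12,0,-0.18,0,0.59,0,-1],[-0.12,0,-0.18,0,0.58,0,-1]]
  ]
}}

```text
time: 5.67
tool_pos: [0.5629, 0.2156, 0.2159]
tcp_rot: [-0.287, 2.824, 0.046]
wrist_force: [0.8, -0.7, -2.2]
width: 0.167
grip_force: 48.9
```

Call:
{"api": "jog_arm", "payload": {
  "increments": [
    [[-0.11,0,-0.18,0,0.58,0,-1],[-0.12,0,-0.18,0,0.59,0,-1],[-0.11,0,-0.18,0,0.58,0,-1],[-0.11,0,-0.18,0,0.58,0,-1],[-0.12,0,-0.18,0,0.59,0,-1]]
  ]
}}

```text
time: 6.08
tool_pos: [0.5749, 0.2179, 0.2454]
tcp_rot: [0.318, -3.125, -0.002]
wrist_force: [-0.2, -0.3, -2.1]
width: 0.163
grip_force: 48.9
```

```bash
python3 - <<'E'
from h import *
err(*hook(.019,35)); plan([hook(.019,35),hook(.019,35,.04)],-1,[1,9])
E
```

```text
err mm [-0.5 -0.1 -0.5] deg [ 0.03 -0.1   0.03] F [-0.2 -0.3 -2.1] q [ 0.32  0.19  1.8   0.    1.15 -1.45] t 6.0833 w 0.163 g 48.89834225177765
[[[0.02,0,0.02,0,-0.02,0.01,-1],[0.03,0,-0.15,0,0,0,-1],[0.02,0,-0.15,0,0,0,-1],[0.03,0,-0.15,0,0,0,-1],[0.02,0,-0.14,0,0,0,-1]]]
[[[0.03,0,-0.15,0,0,0,-1],[0.02,0,-0.14,0,0,0,-1],[0.03,0,-0.15,0,0,0,-1],[0.02,0,-0.14,0,0,0,-1],[0.03,0,-0.15,0,0,0,-1]]]
```

Call:
{"api": "jog_arm", "payload": {
  "increments": [
    [[0.02,0,0.02,0,-0.02,0.01,-1],[0.03,0,-0.15,0,0,0,-1],[0.02,0,-0.15,0,0,0,-1],[0.03,0,-0.15,0,0,0,-1],[0.02,0,-0.14,0,0,0,-1]]
  ]
}}

```text
time: 6.5
tool_pos: [0.5701, 0.2169, 0.2619]
tcp_rot: [-0.316, 3.123, 0.002]
wrist_force: [0.4, 0.1, -1.0]
width: 0.169
grip_force: 48.9
```

Call:
{"api": "jog_arm", "payload": {
  "increments": [
    [[0.03,0,-0.15,0,0,0,-1],[0.02,0,-0.14,0,0,0,-1],[0.03,0,-0.15,0,0,0,-1],[0.02,0,-0.14,0,0,0,-1],[0.03,0,-0.15,0,0,0,-1]]
  ]
}}

```text
time: 6.92
tool_pos: [0.5669, 0.2162, 0.284]
tcp_rot: [-0.316, 3.123, 0.002]
wrist_force: [-0.0, 0.3, -2.3]
width: 0.169
grip_force: 48.9
```

```bash
python3 - <<'E'
from h import *
err(*hook(.019,35,.04))
R=SR*Ro.from_euler("y",35,degrees=True); s=read_state()
T=Ro.from_rotvec(s["tcp_rot"]); g=np.load("g.npz"); o=s["tool_pos"]+T.apply(g["p"])
home=TRAY+TY.apply([.005,-.05,.006]); print(o,home)
# out along world up 30mm, back off 90mm from hook, across at z=.2 to the tray, level
bk=o+np.array([0,0,.03])
bk2=bk-SY.apply([.10,0,0])
plan([tool_for(bk,R),tool_for(bk2,R),tool_for(home+[0,0,.16],TY)],-1)
E
```

```text
err mm [0.7 0.2 0.3] deg [ 0.02  0.1  -0.03] F [-0.   0.3 -2.3] q [ 0.32  0.15  1.78  0.    1.21 -1.45] t 6.9167 w 0.169 g 48.89115393161774
[0.56723086 0.21638592 0.20728096] [ 0.48109266 -0.34710821  0.006     ]
[[[0,0,-0.5,0,0.01,0,-1],[-0.01,0,-0.5,0,0.01,0,-1],[0.83,0,0,0,0,0,-1],[0.84,0,0,0,0,0,-1],[0.83,0,0,0,0,0,-1]]]
[[[0.84,0,0,0,0,0,-1],[0.15,-0.91,0.12,-0.03,0.08,0.35,-1],[0.11,-0.91,0.12,-0.03,0.08,0.35,-1],[0.08,-0.91,0.12,-0.03,0.08,0.35,-1],[0.04,-0.92,0.11,-0.03,0.08,0.35,-1]]]
[[[0.01,-0.92,0.11,-0.03,0.08,0.35,-1],[-0.03,-0.92,0.11,-0.03,0.08,0.35,-1],[-0.06,-0.92,0.1,-0.03,0.08,0.35,-1],[-0.1,-0.91,0.1,-0.03,0.08,0.35,-1],[-0.13,-0.91,0.1,-0.03,0.08,0.35,-1]]]
[[[-0.16,-0.91,0.09,-0.03,0.08,0.35,-1],[-0.2,-0.9,0.09,-0.03,0.08,0.35,-1],[-0.23,-0.89,0.08,-0.03,0.08,0.35,-1],[-0.27,-0.88,0.08,-0.03,0.08,0.36,-1],[-0.3,-0.87,0.07,-0.03,0.08,0.35,-1]]]
[[[-0.33,-0.86,0.07,-0.03,0.08,0.36,-1],[-0.36,-0.85,0.06,-0.03,0.08,0.35,-1],[-0.4,-0.84,0.06,-0.03,0.08,0.36,-1],[-0.43,-0.82,0.05,-0.04,0.07,0.35,-1],[-0.46,-0.8,0.05,-0.03,0.08,0.36,-1]]]
[[[-0.48,-0.79,0.04,-0.04,0.07,0.35,-1],[0,0,0,0,0,0,-1],[0,0,0,0,0,0,-1],[0,0,0,0,0,0,-1],[0,0,0,0,0,0,-1]]]
```

Call:
{"api": "jog_arm", "payload": {
  "increments": [
    [[0,0,-0.5,0,0.01,0,-1],[-0.01,0,-0.5,0,0.01,0,-1],[0.83,0,0,0,0,0,-1],[0.84,0,0,0,0,0,-1],[0.83,0,0,0,0,0,-1]]
  ]
}}

```text
time: 7.33
tool_pos: [0.4932, 0.2011, 0.314]
tcp_rot: [-0.316, 3.125, 0.002]
wrist_force: [0.1, -0.2, -1.6]
width: 0.167
grip_force: 48.9
```

Call:
{"api": "jog_arm", "payload": {
  "increments": [
    [[0.84,0,0,0,0,0,-1],[0.15,-0.91,0.12,-0.03,0.08,0.35,-1],[0.11,-0.91,0.12,-0.03,0.08,0.35,-1],[0.08,-0.91,0.12,-0.03,0.08,0.35,-1],[0.04,-0.92,0.11,-0.03,0.08,0.35,-1]]
  ]
}}

```text
time: 7.75
tool_pos: [0.4732, 0.0853, 0.2993]
tcp_rot: [0.084, -3.107, -0.016]
wrist_force: [0.9, -0.0, -2.1]
width: 0.164
grip_force: 49.1
```

Call:
{"api": "jog_arm", "payload": {
  "increments": [
    [[0.01,-0.92,0.11,-0.03,0.08,0.35,-1],[-0.03,-0.92,0.11,-0.03,0.08,0.35,-1],[-0.06,-0.92,0.1,-0.03,0.08,0.35,-1],[-0.1,-0.91,0.1,-0.03,0.08,0.35,-1],[-0.13,-0.91,0.1,-0.03,0.08,0.35,-1]]
  ]
}}

```text
time: 8.17
tool_pos: [0.4795, -0.0527, 0.2812]
tcp_rot: [-0.199, -3.058, -0.033]
wrist_force: [0.8, 0.1, -2.9]
width: 0.169
grip_force: 49.1
```

Call:
{"api": "jog_arm", "payload": {
  "increments": [
    [[-0.16,-0.91,0.09,-0.03,0.08,0.35,-1],[-0.2,-0.9,0.09,-0.03,0.08,0.35,-1],[-0.23,-0.89,0.08,-0.03,0.08,0.35,-1],[-0.27,-0.88,0.08,-0.03,0.08,0.36,-1],[-0.3,-0.87,0.07,-0.03,0.08,0.35,-1]]
  ]
}}

```text
time: 8.58
tool_pos: [0.4855, -0.1902, 0.2633]
tcp_rot: [-0.474, -2.984, -0.049]
wrist_force: [0.4, 0.8, -1.0]
width: 0.168
grip_force: 49.1
```

Call:
{"api": "jog_arm", "payload": {
  "increments": [
    [[-0.33,-0.86,0.07,-0.03,0.08,0.36,-1],[-0.36,-0.85,0.06,-0.03,0.08,0.35,-1],[-0.4,-0.84,0.06,-0.03,0.08,0.36,-1],[-0.43,-0.82,0.05,-0.04,0.07,0.35,-1],[-0.46,-0.8,0.05,-0.03,0.08,0.36,-1]]
  ]
}}

```text
time: 9.0
tool_pos: [0.4915, -0.328, 0.2449]
tcp_rot: [-0.742, -2.888, -0.066]
wrist_force: [-0.1, 0.1, -1.7]
width: 0.167
grip_force: 49.1
```

Call:
{"api": "jog_arm", "payload": {
  "increments": [
    [[-0.48,-0.79,0.04,-0.04,0.07,0.35,-1],[0,0,0,0,0,0,-1],[0,0,0,0,0,0,-1],[0,0,0,0,0,0,-1],[0,0,0,0,0,0,-1]]
  ]
}}

```text
time: 9.42
tool_pos: [0.4924, -0.353, 0.2413]
tcp_rot: [-0.789, -2.867, -0.071]
wrist_force: [-0.4, 0.1, -1.7]
width: 0.169
grip_force: 49.2
```

```bash
python3 - <<'E'
from h import *
home=TRAY+TY.apply([.005,-.05,.006])
err(*tool_for(home+[0,0,.16],TY)); plan([tool_for(home+[0,0,.06],TY)],-1)
im,d=viewer.read_camera("top"); np.savez("top3.npz",im=im,d=d)
cv2.imwrite("pics/t4.png",cv2.resize(im[170:340,330:490],None,fx=3.5,fy=3.5,interpolation=cv2.INTER_CUBIC))
E
```

```text
err mm [-0.1 -0.9  0.2] deg [0.04 0.01 0.07] F [-0.4  0.1 -1.7] q [-0.65  0.27  1.72 -0.02  1.32 -1.68] t 9.4167 w 0.169 g 49.165838956832886
[[[-0.15,-0.01,0.82,0,0,0,-1],[-0.15,-0.01,0.82,0,0,0,-1],[-0.14,-0.01,0.82,0,0,0.01,-1],[-0.15,0,0.81,0.01,0,0,-1],[0,0,0,0,0,0,-1]]]
```

View pics/t4.png

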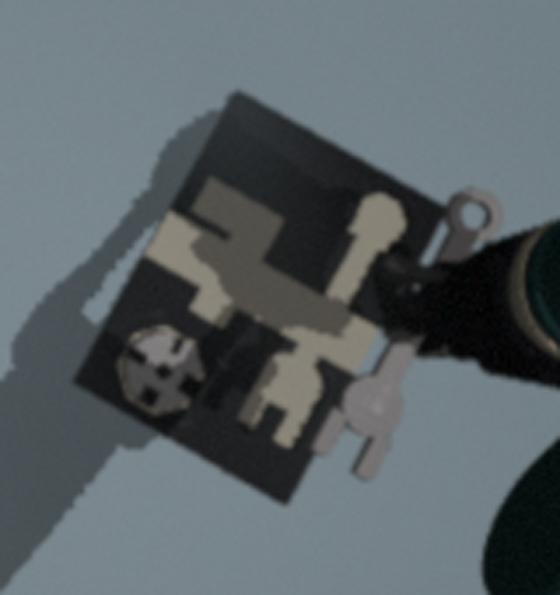

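The crop shows the spanner held level above the tray, its eye at (473,212), its jaw at (368,405) and its axis parallel to the tray. I'll refine the tray edges by line fits and check where the held eye is.

```bash
python3 - <<'E'
from h import *
np.set_printoptions(precision=4,suppress=True)
im=np.load("top0.npz")["im"];g=cv2.resize(im,None,fx=4,fy=4,interpolation=cv2.INTER_CUBIC).astype(int)
m=np.zeros(g.shape[:2],bool);m[185*4:325*4,340*4:470*4]=1
up=lambda c:(c+.5)/4-.5
bl=((g[...,0]-g[...,2]<12)&m).astype(np.uint8);bl=cv2.morphologyEx(bl,cv2.MORPH_OPEN,np.ones((9,9),np.uint8))
c=max(cv2.findContours(bl,0,cv2.CHAIN_APPROX_NONE)[0],key=cv2.contourArea)[:,0].astype(float)
for it in range(2):
    res={}
    for nm,ax,sg,z in (("+x",0,1,.014),("-x",0,-1,.014),("+y",1,1,0.),("-y",1,-1,.014)):
        L=TY.inv().apply(onplane("top",up(c),z)*[1,1,0]-TRAY); half=(.125,.088)[ax]; oth=(.088,.125)[ax]
        k=(abs(L[:,ax]-sg*half)<.006)&(abs(L[:,1-ax])<oth-.02)
        f=np.polyfit(L[k,1-ax],L[k,ax],1); res[nm]=(f[1]*1e3,np.degrees(np.arctan(f[0])),np.std(L[k,ax]-np.polyval(f,L[k,1-ax]))*1e3,k.sum())
print(res)
# held spanner: hole of eye + ring, seen at z=.176
s=read_state();R=Ro.from_rotvec(s["tcp_rot"]);gg=np.load("g.npz");o=s["tool_pos"]+R.apply(gg["p"]);Q=R*Ro.from_rotvec(gg["r"]);print("o",o)
im=np.load("top3.npz")["im"]
P=onplane("top",[((473+.5)/3.5-.5+330,(212+.5)/3.5-.5+170),((372+.5)/3.5-.5+330,(403+.5)/3.5-.5+170)],o[2]+.01)
print("eye,jaw in spanner frame mm",Q.inv().apply(P-o)*1e3)
E
```

```text
{'+x': (np.float64(124.19015983893506), np.float64(-0.09279494481679701), np.float64(0.3551660012399804), np.int64(193)), '-x': (np.float64(-124.44938942317658), np.float64(0.06959382237413383), np.float64(0.3655673662337824), np.int64(189)), '+y': (np.float64(88.49231197040739), np.float64(-0.02880387358636128), np.float64(0.4012392060098879), np.int64(287)), '-y': (np.float64(-87.13607797751784), np.float64(0.08564355905539796), np.float64(0.4403756522229984), np.int64(297))}
o [ 0.4813 -0.3461  0.1659]
eye,jaw in spanner frame mm [[ 84.9331   1.6043   9.9619]
 [-50.5595   0.2377  10.0219]]
```

```bash
python3 - <<'E'
from h import *
np.set_printoptions(precision=2,suppress=True)
s=read_state();R=Ro.from_rotvec(s["tcp_rot"]);gg=np.load("g.npz");o=s["tool_pos"]+R.apply(gg["p"]);Q=R*Ro.from_rotvec(gg["r"])
im=np.load("top3.npz")["im"];g=cv2.resize(im,None,fx=4,fy=4,interpolation=cv2.INTER_CUBIC).astype(int)
up=lambda c:(np.asarray(c,float)+.5)/4-.5
c0=ray("top",[(280,210)])[0]; eye=o+Q.apply([.088,0,.01]); v=(c0-eye); e=Q.inv().apply(v)/v[2]; print("parallax dir per height (spanner frame)",e)
bl=((g[...,0]-g[...,2]<12)&(g.sum(2)>170)).astype(np.uint8)
for nm,(x0,x1,y0,y1) in dict(eye=(452,478,219,246),jaw=(417,452,270,312)).items():
    m=np.zeros_like(bl);m[y0*4:y1*4,x0*4:x1*4]=1;m&=bl
    if nm=="eye": cv2.imwrite("pics/mask.png",m*255)
    c=max(cv2.findContours(m,0,cv2.CHAIN_APPROX_NONE)[0],key=cv2.contourArea)[:,0]
    L=Q.inv().apply(onplane("top",up(c),o[2]+.01)-o)[:,:2]*1e3
    print(nm,"min",L.min(0),"max",L.max(0),"n",len(L), "bgr",g[ (y0+4)*4,(x0+x1)*2])
    if nm=="eye":
        k=L[:,0]>80; d=e[:2]/np.linalg.norm(e[:2]); n=np.array([-d[1],d[0]])
        a=L@d;b=L@n; print("far side top centre along d:",a.min()+17,"(model",np.dot([88,0],d),") side span",a.max()-a.min()," perp",b[k].min(),b[k].max(),"model",np.dot([88,0],n))
E
```

```text
parallax dir per height (spanner frame) [-0.26  0.36  1.  ]
eye min [ 41.44 -18.15] max [101.17  26.22] n 485 bgr [126 121 109]
far side top centre along d: -50.046615779209276 (model -51.989674784789344 ) side span 51.31159473005521  perp -84.56638209074077 -55.16243113410915 model -71.000519123256
jaw min [-108.14  -21.78] max [-8.14 51.62] n 817 bgr [138 132 118]
```

```bash
python3 - <<'E'
from h import *
g=np.load("g.npz");np.savez("g.npz",p=g["p"]+Ro.from_rotvec(g["r"]).apply([-.001,0,0]),r=g["r"])
E
cat >> h.py <<'E'
TRAY=TRAY+TY.apply([-.0001,.0007,0])
HOME=TRAY+TY.apply([.005,-.05,.006])
E
python3 - <<'E'
from h import *
plan([tool_for(HOME+[0,0,.05],TY),tool_for(HOME+[0,0,.013],TY)],-1,[5,4])
E
```

```text
[[[-0.13,0,0.72,0,0,0,-1],[-0.14,0,0.72,0,0,0,-1],[-0.13,0,0.72,0,0,0.01,-1],[-0.14,-0.01,0.72,0,0,0,-1],[-0.13,0,0.72,0,0,0.01,-1]]]
[[[-0.05,0,0.3,0,0,0,-1],[-0.06,0,0.31,0,0,0,-1],[-0.05,0,0.3,0,0,0,-1],[-0.06,0,0.31,0,0,0,-1],[0,0,0,0,0,0,-1]]]
```

Call:
{"api": "jog_arm", "payload": {
  "increments": [
    [[-0.13,0,0.72,0,0,0,-1],[-0.14,0,0.72,0,0,0,-1],[-0.13,0,0.72,0,0,0.01,-1],[-0.14,-0.01,0.72,0,0,0,-1],[-0.13,0,0.72,0,0,0.01,-1]]
  ]
}}

```text
time: 9.88
tool_pos: [0.4936, -0.3536, 0.131]
tcp_rot: [-0.791, -2.868, -0.069]
wrist_force: [0.4, -0.2, -3.0]
width: 0.169
grip_force: 49.2
```

Call:
{"api": "jog_arm", "payload": {
  "increments": [
    [[-0.05,0,0.3,0,0,0,-1],[-0.06,0,0.31,0,0,0,-1],[-0.05,0,0.3,0,0,0,-1],[-0.06,0,0.31,0,0,0,-1],[0,0,0,0,0,0,-1]]
  ]
}}

```text
time: 10.3
tool_pos: [0.493, -0.3542, 0.0928]
tcp_rot: [-0.792, -2.865, -0.071]
wrist_force: [-1.1, 1.0, -2.7]
width: 0.167
grip_force: 49.2
```

```bash
python3 - <<'E'
from h import *
err(*tool_for(HOME+[0,0,.013],TY)); plan([tool_for(HOME+[0,0,.001],TY)],-1,[5])
im,d=viewer.read_camera("top"); np.savez("top4.npz",im=im,d=d)
cv2.imwrite("pics/t5.png",cv2.resize(im[185:325,345:475],None,fx=4.2,fy=4.2,interpolation=cv2.INTER_CUBIC))
E
```

```text
err mm [0.4 0.5 1.8] deg [ 0.03 -0.08 -0.08] F [-1.1  1.  -2.7] q [-0.66  0.43  1.82 -0.02  1.07 -1.67] t 10.3 w 0.167 g 49.15245294570923
[[[-0.01,0,0.07,0,0,0,-1],[-0.01,0.01,0.07,0,0,0,-1],[-0.01,0,0.07,0,0,0,-1],[-0.02,0.01,0.06,0,-0.01,-0.01,-1],[-0.01,0,0.07,0,0,0,-1]]]
```

View pics/t5.png

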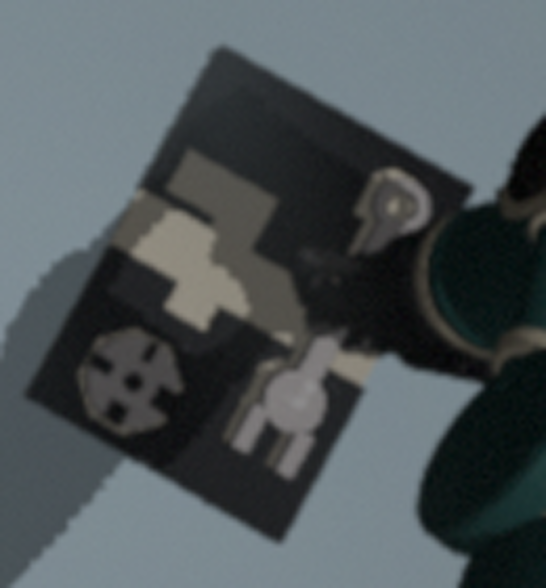

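The crop shows the spanner just above its cut-out, jaw at (290,400) and eye at (395,205). The offset to the right is about what the height parallax should give. I'll lower it gently and watch the wrist force.

Call:
{"api": "jog_arm", "payload": {
  "increments": [
    [[-0.01,0,0.07,0,0,0,-1],[-0.01,0.01,0.07,0,0,0,-1],[-0.01,0,0.07,0,0,0,-1],[-0.02,0.01,0.06,0,-0.01,-0.01,-1],[0,0,0,0,0,0,-1]]
  ]
}}

```text
time: 10.77
tool_pos: [0.494, -0.3545, 0.0858]
tcp_rot: [-0.792, -2.868, -0.069]
wrist_force: [-0.5, -0.6, -1.6]
width: 0.172
grip_force: 49.2
```

```bash
python3 - <<'E'
from h import *
err(*tool_for(HOME+[0,0,.001],TY)); plan([tool_for(HOME+[0,0,-.0005],TY)],-1,[3])
E
```

```text
err mm [-0.6  0.7 -3.2] deg [ 0.02  0.13 -0.04] F [-0.5 -0.6 -1.6] q [-0.65  0.44  1.82 -0.02  1.06 -1.67] t 10.7667 w 0.172 g 49.21083927154541
[[[0,0,0.05,0,0.01,0,-1],[0,0.01,0.06,0,0.01,0,-1],[0,0,0.05,0,0,-0.01,-1],[0,0,0,0,0,0,-1],[0,0,0,0,0,0,-1]]]
```

The underside is now about 4 mm below the tray top with no contact force, so it has entered the cut-out.

Call:
{"api": "jog_arm", "payload": {
  "increments": [
    [[0,0,0.05,0,0.01,0,-1],[0,0.01,0.06,0,0.01,0,-1],[0,0,0,0,0,0,-1],[0,0,0,0,0,0,-1],[0,0,0,0,0,0,-1]]
  ]
}}

```text
time: 11.18
tool_pos: [0.4942, -0.3543, 0.0831]
tcp_rot: [-0.792, -2.868, -0.069]
wrist_force: [3.2, -1.8, -0.6]
width: 0.171
grip_force: 49.4
```

```bash
python3 - <<'E'
from h import *
err(*tool_for(HOME,TY)); plan([tool_for(HOME+[0,0,-.0005],TY)],-1,[1])
E
```

```text
err mm [-0.7  0.6 -1.5] deg [ 0.    0.08 -0.04] F [ 3.2 -1.8 -0.6] q [-0.65  0.44  1.82 -0.02  1.05 -1.67] t 11.1833 w 0.171 g 49.38106298446655
[[[0.02,0,0.07,0,0.01,-0.01,-1],[0,0,0,0,0,0,-1],[0,0,0,0,0,0,-1],[0,0,0,0,0,0,-1],[0,0,0,0,0,0,-1]]]
```

Call:
{"api": "jog_arm", "payload": {
  "increments": [
    [[-0.04,0,-0.01,0,0,0,-1],[0,0,0,0,0,0,-1],[0,0,0.03,0,0,0,-1],[0,0,0,0,0,0,-1],[0,0,0,0,0,0,-1]]
  ]
}}

```text
time: 11.6
tool_pos: [0.4944, -0.3542, 0.0818]
tcp_rot: [-0.791, -2.866, -0.07]
wrist_force: [2.2, -0.9, -0.6]
width: 0.167
grip_force: 49.4
```

```bash
python3 - <<'E'
from h import *
err(*tool_for(HOME,TY)); s=read_state(); print(TY.inv().apply(s["wrist_force"]),TY.inv().apply(s["torque"]))
E
```

```text
err mm [-1.   0.5 -0.2] deg [ 0.02 -0.05 -0.04] F [ 2.2 -0.9 -0.6] q [-0.65  0.44  1.82 -0.02  1.05 -1.67] t 11.6 w 0.167 g 49.361000061035156
[ 2.39245609  0.36439358 -0.6350509 ] [-0.02970279 -0.43279647  0.07060153]
```

Call:
{"api": "jog_arm", "payload": {
  "increments": [
    [[-0.02,0,0.03,0,0,0,-1],[0,0,0,0,0,0,-1],[0,0,0,0,0,0,-1],[0,0,0,0,0,0,-1],[0,0,0,0,0,0,-1]]
  ]
}}

```text
time: 12.02
tool_pos: [0.4945, -0.3543, 0.0806]
tcp_rot: [-0.791, -2.865, -0.071]
wrist_force: [1.0, 0.2, -0.3]
width: 0.17
grip_force: 49.3
```

```bash
python3 - <<'E'
from h import *
err(*tool_for(HOME,TY)); s=read_state(); print(TY.inv().apply(s["wrist_force"]),TY.inv().apply(s["torque"]))
E
```

```text
err mm [-1.   0.6  1. ] deg [ 0.03 -0.09 -0.04] F [ 1.   0.2 -0.3] q [-0.65  0.45  1.82 -0.02  1.05 -1.67] t 12.0167 w 0.17 g 49.262561202049255
[ 0.71002034  0.71210878 -0.29019712] [ 0.07172366 -0.2752919  -0.02510639]
```

Call:
{"api": "jog_arm", "payload": {
  "increments": [
    [[-0.01,0,0.03,0,0,0,-1],[0,0,0,0,0,0,-1],[0,0,0,0,0,0,-1],[0,0,0,0,0,0,-1],[0,0,0,0,0,0,-1]]
  ]
}}

```text
time: 12.43
tool_pos: [0.4947, -0.3545, 0.0797]
tcp_rot: [-0.791, -2.865, -0.071]
wrist_force: [0.3, 0.6, -0.7]
width: 0.171
grip_force: 49.2
```

```bash
python3 - <<'E'
from h import *
err(*tool_for(HOME,TY)); s=read_state(); print(TY.inv().apply(s["wrist_force"]),TY.inv().apply(s["torque"]))
E
```

```text
err mm [-1.2  0.8  1.9] deg [ 0.02 -0.07 -0.04] F [ 0.3  0.6 -0.7] q [-0.65  0.45  1.82 -0.02  1.05 -1.67] t 12.4333 w 0.171 g 49.17088329792023
[-0.05420944  0.6173848  -0.6700914 ] [ 0.01913976 -0.12791306 -0.01252919]
```

```bash
python3 - <<'E'
from h import *
np.set_printoptions(precision=1,suppress=True)
im,d=viewer.read_camera("top"); p=viewer.camera_params("top")
v,u=np.mgrid[185:325,345:475]; c,r=ray("top",np.c_[u.ravel(),v.ravel()]); X=c+r*d[v,u].ravel()[:,None]
T=TY.inv().apply(X-TRAY)*1e3
def med(nm,x0,x1,y0,y1):
    k=(T[:,0]>x0)&(T[:,0]<x1)&(T[:,1]>y0)&(T[:,1]<y1); print(nm,k.sum(),np.percentile(T[k,2],[10,50,90]))
med("tray top",-60,-30,60,80);med("tray top2",60,110,-20,10);med("floor channel",-10,20,60,80);med("plate",-70,-40,15,45)
med("jaw",-62,-50,-60,-40);med("prongs",-83,-68,-72,-28);med("eye ring",78,108,-66,-34)
cv2.imwrite("pics/t6.png",cv2.convertScaleAbs(cv2.resize(im[185:325,345:475],None,fx=4.2,fy=4.2,interpolation=cv2.INTER_CUBIC),alpha=1.4))
E
```

```text
tray top 92 [12.3 13.8 16.9]
tray top2 240 [12.  14.3 17.9]
floor channel 91 [3.5 6.4 9.4]
plate 558 [ 14.9 456.4 498.3]
jaw 36 [15.  16.6 18.6]
prongs 101 [11.  14.9 18.1]
eye ring 140 [ 5.5 14.6 18.1]
```

View pics/t6.png

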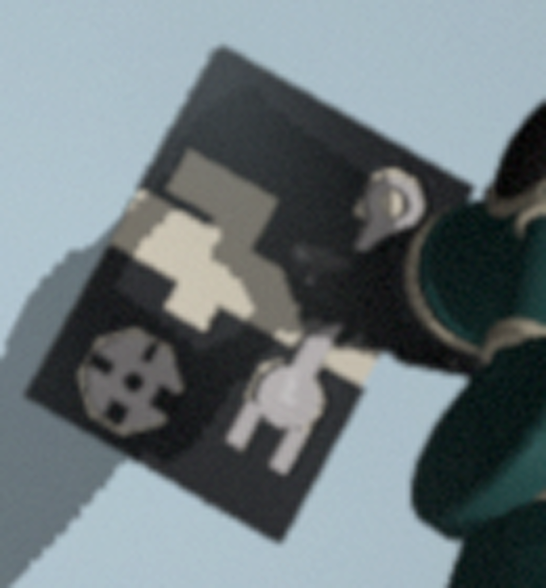

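The crop shows the spanner sitting in its cut-out, eye at (393,203) and jaw at (285,390). Its top is about 16 mm above the bench, so it is down on the floor. I'll release it and lift straight up.

Call:
{"api": "jog_arm", "payload": {
  "increments": [
    [[0,0,0,0,0,0,-0.55],[0,0,0,0,0,0,-0.4],[0,0,0,0,0,0,-0.2],[0,0,0,0,0,0,0],[0,0,0,0,0,0,0]]
  ]
}}

```text
time: 12.9
tool_pos: [0.495, -0.3547, 0.0801]
tcp_rot: [-0.791, -2.866, -0.07]
wrist_force: [0.3, 0.2, 0.3]
width: 0.497
grip_force: 0.0
```

Call:
{"api": "jog_arm", "payload": {
  "increments": [
    [[0.05,0,-0.25,0,0,0,0],[0.1,0,-0.5,0,0,0,0],[0.19,0,-0.95,0,0,0,0],[0.19,0,-0.95,0,0,0,0],[0.19,0,-0.95,0,0,0,0]]
  ]
}}

```text
time: 13.32
tool_pos: [0.4923, -0.3531, 0.1913]
tcp_rot: [-0.791, -2.865, -0.071]
wrist_force: [0.6, -0.5, 0.2]
width: 0.496
grip_force: 0.0
```

```bash
python3 - <<'E'
from h import *
P,Q=grip(BR,BY,.075)
s=read_state();print(s["tool_pos"],s["wrist_force"],s["width"])
plan([(P+[0,0,.1],Q)],0.2)
E
```

```text
[ 0.49232594 -0.35313543  0.19132984] [ 0.64258695 -0.52504049  0.20373191] 0.4964539251717683
[[[0.4,0.82,0.12,0,-0.14,-0.01,0.2],[0.41,0.82,0.11,0,-0.14,0,0.2],[0.41,0.82,0.11,0,-0.14,-0.01,0.2],[0.41,0.82,0.1,0,-0.14,0,0.2],[0.41,0.82,0.09,0,-0.14,-0.01,0.2]]]
[[[0.41,0.82,0.09,0,-0.14,0,0.2],[0.41,0.82,0.08,0,-0.14,-0.01,0.2],[0.41,0.81,0.08,0,-0.14,0,0.2],[0.41,0.82,0.07,0,-0.14,-0.01,0.2],[0.41,0.81,0.06,0,-0.14,0,0.2]]]
[[[0.41,0.82,0.06,0.01,-0.14,-0.01,0.2],[0.42,0.81,0.06,0,-0.13,0,0.2],[0,0,0,0,0,0,0.2],[0,0,0,0,0,0,0.2],[0,0,0,0,0,0,0.2]]]
```

Call:
{"api": "jog_arm", "payload": {
  "increments": [
    [[0.4,0.82,0.12,0,-0.14,-0.01,0.2],[0.41,0.82,0.11,0,-0.14,0,0.2],[0.41,0.82,0.11,0,-0.14,-0.01,0.2],[0.41,0.82,0.1,0,-0.14,0,0.2],[0.41,0.82,0.09,0,-0.14,-0.01,0.2]]
  ]
}}

```text
time: 13.73
tool_pos: [0.5016, -0.2144, 0.184]
tcp_rot: [-0.807, -2.937, -0.042]
wrist_force: [-0.4, 0.2, -0.4]
width: 0.598
grip_force: 0.0
```

Call:
{"api": "jog_arm", "payload": {
  "increments": [
    [[0.41,0.82,0.09,0,-0.14,0,0.2],[0.41,0.82,0.08,0,-0.14,-0.01,0.2],[0.41,0.81,0.08,0,-0.14,0,0.2],[0.41,0.82,0.07,0,-0.14,-0.01,0.2],[0.41,0.81,0.06,0,-0.14,0,0.2]]
  ]
}}

```text
time: 14.15
tool_pos: [0.5105, -0.0772, 0.1771]
tcp_rot: [-0.822, -3.006, -0.014]
wrist_force: [0.1, 0.0, -0.2]
width: 0.606
grip_force: 0.0
```

Call:
{"api": "jog_arm", "payload": {
  "increments": [
    [[0.41,0.82,0.06,0.01,-0.14,-0.01,0.2],[0.42,0.81,0.06,0,-0.13,0,0.2],[0,0,0,0,0,0,0.2],[0,0,0,0,0,0,0.2],[0,0,0,0,0,0,0.2]]
  ]
}}

```text
time: 14.57
tool_pos: [0.514, -0.0239, 0.1739]
tcp_rot: [0.825, 3.03, -0.0]
wrist_force: [0.7, 0.7, 0.1]
width: 0.599
grip_force: 0.0
```

```bash
python3 - <<'E'
from h import *
P,Q=grip(BR,BY,.075)
err(P+[0,0,.1],Q); plan([(P,Q)],0.2,[5])
im,d=viewer.read_camera("top"); np.savez("top5.npz",im=im,d=d)
v,u=np.mgrid[185:325,345:475]; c,r=ray("top",np.c_[u.ravel(),v.ravel()]); X=c+r*d[v,u].ravel()[:,None]
T=TY.inv().apply(X-TRAY)*1e3
def med(nm,x0,x1,y0,y1):
    k=(T[:,0]>x0)&(T[:,0]<x1)&(T[:,1]>y0)&(T[:,1]<y1); print(nm,k.sum(),np.percentile(T[k,2],[10,50,90]))
med("jaw",-62,-50,-60,-40);med("handle near jaw",-20,0,-55,-45);med("handle near eye",40,70,-55,-45);med("ring",102,107,-58,-42);med("plate",-70,-40,15,45)
# tool outline pinkish vs floor cream: compare eye hole
cv2.imwrite("pics/t7.png",cv2.convertScaleAbs(cv2.resize(im[185:325,345:475],None,fx=4.2,fy=4.2,interpolation=cv2.INTER_CUBIC),alpha=1.4))
E
```

```text
err mm [-0.3  0.5  1.1] deg [0.01 0.07 0.04] F [0.7 0.7 0.1] q [-0.09  0.08  2.07 -0.    0.99 -1.13] t 14.5667 w 0.599 g 0.0
[[[0,0,0.66,0,0,0,0.2],[0.01,0,0.66,0,0,0,0.2],[0,0,0.66,0,0,0,0.2],[0.01,0,0.66,0,0.01,0,0.2],[0,0.01,0.66,0,0,0.01,0.2]]]
jaw 37 [13.90215713 16.57160267 19.21202618]
handle near jaw 30 [14.21036435 16.29102908 17.59718132]
handle near eye 45 [13.16887523 16.68818985 18.90376179]
ring 14 [14.18807049 15.59338745 19.0200903 ]
plate 139 [ 8.84852184 15.36191213 19.3064566 ]
```

View pics/t7.png

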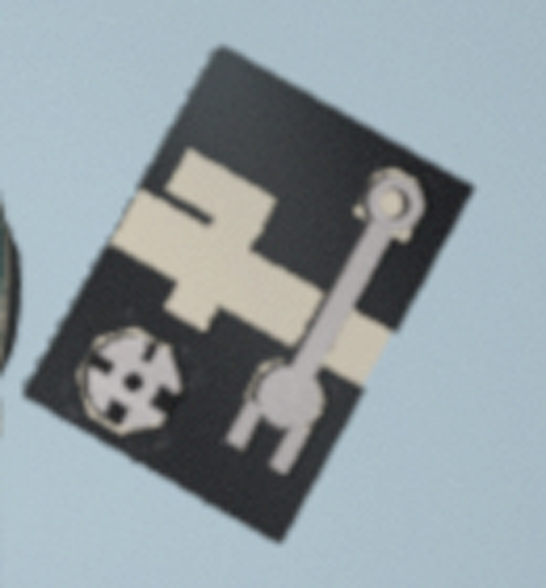

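The crop shows the spanner flat and home, its eye at (393,203) and jaw at (285,390). Its top reads about 16 mm all along, and the round plate is undisturbed. I have now viewed 11 pictures, one over the limit of 10, so the remaining checks will use numbers only. The bracket is next.

Call:
{"api": "jog_arm", "payload": {
  "increments": [
    [[0,0,0.66,0,0,0,0.2],[0.01,0,0.66,0,0,0,0.2],[0,0,0.66,0,0,0,0.2],[0.01,0,0.66,0,0.01,0,0.2],[0,0,0.6,0,0,0.01,0.2]]
  ]
}}

```text
time: 15.03
tool_pos: [0.5134, -0.0249, 0.0753]
tcp_rot: [-0.831, -3.029, -0.0]
wrist_force: [0.3, 0.4, 0.7]
width: 0.6
grip_force: 0.0
```

Call:
{"api": "jog_arm", "payload": {
  "increments": [
    [[0,0,0,0,0,0,0.2],[0,0,0,0,0,0,0.2],[0,0,0,0,0,0,0.2],[0,0,0,0,0,0,0.2],[0,0,0,0,0,0,0.2]]
  ]
}}

```text
time: 15.45
tool_pos: [0.5146, -0.0238, 0.0777]
tcp_rot: [0.828, 3.028, 0.001]
wrist_force: [-0.3, 0.6, -0.2]
width: 0.601
grip_force: 0.0
```

```bash
python3 - <<'E'
from h import *
P,Q=grip(BR,BY,.075)
err(P,Q); plan([(P,Q)],0.2,[1])
E
```

```text
err mm [-0.9  0.4 -2.7] deg [ 0.09  0.12 -0.09] F [-0.3  0.6 -0.2] q [-0.09  0.22  2.13  0.    0.79 -1.13] t 15.45 w 0.601 g 0.0
[[[0.03,-0.01,0.09,0.01,0.02,-0.02,0.2],[0,0,0,0,0,0,0.2],[0,0,0,0,0,0,0.2],[0,0,0,0,0,0,0.2],[0,0,0,0,0,0,0.2]]]
```

Call:
{"api": "jog_arm", "payload": {
  "increments": [
    [[0.03,-0.01,0.08,0.01,0.02,-0.02,0.2],[0,0,0,0,0,0,0],[0,0,0,0,0,0,-0.2],[0,0,0,0,0,0,-0.3],[0,0,0,0,0,0,-1]]
  ],
  "force": 50
}}

```text
time: 15.87
tool_pos: [0.5127, -0.0231, 0.0742]
tcp_rot: [-0.824, -3.029, -0.0]
wrist_force: [-0.5, 0.3, -1.7]
width: 0.29
grip_force: 49.2
```

Call:
{"api": "jog_arm", "payload": {
  "increments": [
    [[0,0,0,0,0,0,-1],[0,0,0,0,0,0,-1],[0,0,0,0,0,0,-1],[0,0,0,0,0,0,-1],[0,0,0,0,0,0,-1]]
  ]
}}

```text
time: 16.28
tool_pos: [0.5127, -0.0231, 0.0742]
tcp_rot: [-0.824, -3.029, -0.0]
wrist_force: [-1.4, 0.3, 4.9]
width: 0.287
grip_force: 50.0
```

```bash
cat >> h.py <<'E'
BHOME=TRAY+TY.apply([.009,.026,.006])
E
python3 - <<'E'
from h import *
P,Q=grip(BR,BY,.075)
err(P,Q)
s=read_state();R=Ro.from_rotvec(s["tcp_rot"])
# part origin = measured along x,z; y is centred between the fingers
o=BR.copy();y=R.apply([0,1,0]);o=o+y*np.dot(s["tool_pos"]-o,y)*[1,1,0]; BRr=BY  # fingers align the yaw
yaw=np.degrees(np.arctan2(-y[0],y[1])); print("o",o,"tool yaw",yaw)
np.savez("g.npz",p=R.inv().apply(o-s["tool_pos"]),r=(R.inv()*Z(yaw)).as_rotvec())
plan([tool_for(o+[0,0,.12],Z(yaw)),tool_for(BHOME+[0,0,.12],TY)],-1,[5,1])
E
```

```text
err mm [ 1.  -0.3  0.8] deg [-0.02 -0.13  0.05] F [-1.4  0.3  4.9] q [-0.09  0.22  2.13  0.    0.79 -1.13] t 16.2833 w 0.287 g 49.99473989009857
o [ 0.51356613 -0.02362772  0.        ] tool yaw -30.451165496036346
[[[0,0,-0.8,0,0,0,-1],[0,0,-0.8,0,0,0,-1],[0,0,-0.8,0,0,0,-1],[0,0,-0.8,0,0,0,-1],[0.01,0,-0.8,0,0,0,-1]]]
[[[-0.52,-0.81,-0.02,0,0,0.01,-1],[-0.52,-0.81,-0.02,0,0,0.01,-1],[-0.52,-0.81,-0.02,0,0,0.01,-1],[-0.52,-0.81,-0.02,0,0,0,-1],[-0.52,-0.81,-0.03,0,0,0.01,-1]]]
[[[-0.52,-0.81,-0.02,0,0,0,-1],[-0.53,-0.81,-0.03,0,0,0.01,-1],[-0.53,-0.8,-0.02,0,0,0,-1],[-0.52,-0.8,-0.03,0,0,0.01,-1],[0,0,0,0,0,0,-1]]]
```

Call:
{"api": "jog_arm", "payload": {
  "increments": [
    [[0,0,-0.8,0,0,0,-1],[0,0,-0.8,0,0,0,-1],[0,0,-0.8,0,0,0,-1],[0,0,-0.8,0,0,0,-1],[0.01,0,-0.8,0,0,0,-1]]
  ]
}}

```text
time: 16.7
tool_pos: [0.5116, -0.0232, 0.1936]
tcp_rot: [-0.824, -3.027, 0.001]
wrist_force: [0.7, 0.4, -2.1]
width: 0.285
grip_force: 50.0
```

Call:
{"api": "jog_arm", "payload": {
  "increments": [
    [[-0.52,-0.81,-0.02,0,0,0.01,-1],[-0.52,-0.81,-0.02,0,0,0.01,-1],[-0.52,-0.81,-0.02,0,0,0.01,-1],[-0.52,-0.81,-0.02,0,0,0,-1],[-0.52,-0.81,-0.03,0,0,0.01,-1]]
  ]
}}

```text
time: 17.12
tool_pos: [0.517, -0.1684, 0.1958]
tcp_rot: [-0.83, -3.025, -0.0]
wrist_force: [-0.1, 0.3, -2.2]
width: 0.282
grip_force: 50.0
```

Call:
{"api": "jog_arm", "payload": {
  "increments": [
    [[-0.52,-0.81,-0.02,0,0,0,-1],[-0.53,-0.81,-0.03,0,0,0.01,-1],[-0.53,-0.8,-0.02,0,0,0,-1],[-0.52,-0.8,-0.03,0,0,0.01,-1],[0,0,0,0,0,0,-1]]
  ]
}}

```text
time: 17.53
tool_pos: [0.5225, -0.2874, 0.1991]
tcp_rot: [-0.839, -3.026, 0.004]
wrist_force: [0.2, -0.3, -1.2]
width: 0.284
grip_force: 50.0
```

```bash
python3 - <<'E'
from h import *
np.set_printoptions(precision=1,suppress=True)
err(*tool_for(BHOME+[0,0,.12],TY))
im,d=viewer.read_camera("top")
s=read_state();R=Ro.from_rotvec(s["tcp_rot"]);gg=np.load("g.npz");o=s["tool_pos"]+R.apply(gg["p"]);Q=R*Ro.from_rotvec(gg["r"])
c0=ray("top",[(280,210)])[0];v=c0-o;print("camera dir in part frame",Q.inv().apply(v)/v[2])
v,u=np.mgrid[170:330,330:480]; c,r=ray("top",np.c_[u.ravel(),v.ravel()]); 
# pixels whose depth puts them near the bracket's top face height -> their ray on that plane
X=c+r*d[v,u].ravel()[:,None]; k=abs(X[:,2]-(o[2]+.010))<.006
L=Q.inv().apply(c+r*((o[2]+.010-c[2])/r[:,2])[:,None]-o)*1e3
k&=(abs(L[:,0])<75)&(abs(L[:,1])<75)
L=L[k]; print(len(L))
# short leg (y>18) and foot (x<-20) extents by rows
for nm,kk,ax in (("short leg x",(L[:,1]>20)&(L[:,1]<42),0),("short leg y end",(L[:,0]>27)&(L[:,0]<43)&(L[:,1]>15),1),("foot x",(L[:,0]<-15)&(abs(L[:,1])<9),0),("foot y",(L[:,0]<-20)&(L[:,0]>-40),1)):
    print(nm,kk.sum(),np.percentile(L[kk,ax],[0,3,97,100]) if kk.any() else None)
plan([tool_for(BHOME+[0,0,.04],TY),tool_for(BHOME+[0,0,.013],TY)],-1,[5,4])
E
```

```text
err mm [0.4 4.7 1. ] deg [-0.2  0.1 -0.2] F [ 0.2 -0.3 -1.2] q [-0.5  0.2  1.9 -0.   1.1 -1.6] t 17.5333 w 0.284 g 50.033018589019775
camera dir in part frame [-0.2  0.3  1. ]
342
short leg x 78 [-7.4 24.8 49.6 50.3]
short leg y end 73 [15.2 16.1 46.8 47.7]
foot x 87 [-39.7 -39.  -16.  -15.3]
foot y 105 [-13.  -12.2  13.   13.9]
[[[0,0.02,0.52,0,0,-0.01,-1],[0,0.02,0.53,0,0,-0.01,-1],[0,0.01,0.52,0,0,0,-1],[0.01,0.02,0.53,0,-0.01,-0.01,-1],[0,0.01,0.52,-0.01,0,0,-1]]]
[[[0,0,0.23,0,0,0,-1],[0,0,0.22,0,0,0,-1],[0,0,0.23,0,0,0,-1],[0,0,0.22,0,0,0,-1],[0,0,0,0,0,0,-1]]]
```

```bash
cat > b.py <<'E'
from h import *
np.set_printoptions(precision=1,suppress=True)
def meas():
    im,d=viewer.read_camera("top")
    s=read_state();R=Ro.from_rotvec(s["tcp_rot"]);gg=np.load("g.npz");o=s["tool_pos"]+R.apply(gg["p"]);Q=R*Ro.from_rotvec(gg["r"])
    v,u=np.mgrid[170:330,330:480]; c,r=ray("top",np.c_[u.ravel(),v.ravel()])
    X=c+r*d[v,u].ravel()[:,None]; k=abs(X[:,2]-(o[2]+.010))<.006
    L=Q.inv().apply(c+r*((o[2]+.010-c[2])/r[:,2])[:,None]-o)*1e3
    k&=(abs(L[:,0])<75)&(abs(L[:,1])<75)&((L[:,0]<-14)|(L[:,1]>14)|(L[:,0]>24)); L=L[k]
    # edge positions from means: sum over strips avoids pixel steps
    A=(L[:,1]>20)&(L[:,1]<42)&(L[:,0]>15); B=(L[:,0]<-20)&(L[:,0]>-38); C=(L[:,0]<-14)&(abs(L[:,1])<10)
    print("short leg x mean",L[A,0].mean(),"(35)  handle y mean",L[B,1].mean(),"(0)  foot x min",np.percentile(L[C,0],2),"x max",np.percentile(L[A,0],98),"z noise",s["tool_pos"])
meas();meas();err(*tool_for(BHOME+[0,0,.12],TY))
E
python3 b.py
```

```text
short leg x mean 38.47998580589328 (35)  handle y mean 1.0142545910361431 (0)  foot x min -40.01849555312756 x max 49.46698410700152 z noise [ 0.5 -0.3  0.2]
short leg x mean 37.792511782447804 (35)  handle y mean 1.0646188648670714 (0)  foot x min -40.80348231397076 x max 48.84175460642259 z noise [ 0.5 -0.3  0.2]
err mm [ 1.  -0.3  1.7] deg [-0.  -0.2 -0.1] F [ 0.5  0.1 -1.9] q [-0.5  0.2  1.9 -0.   1.1 -1.6] t 17.6833 w 0.288 g 50.02223789691925
```

```bash
python3 - <<'E'
from h import *
g=np.load("g.npz");np.savez("g.npz",p=g["p"]+Ro.from_rotvec(g["r"]).apply([.0017,0,0]),r=g["r"])
plan([tool_for(BHOME+[0,0,.04],TY),tool_for(BHOME+[0,0,.013],TY)],-1,[5,4])
E
```

```text
[[[0,0,0.52,0,-0.01,0,-1],[0,0,0.52,0,0,0,-1],[0,0,0.52,0,-0.01,0,-1],[0.01,0.01,0.53,0,0,-0.01,-1],[0,0,0.52,0,-0.01,0,-1]]]
[[[0,0,0.23,0,0,0,-1],[0,0,0.22,0,0,0,-1],[0,0,0.23,0,0,0,-1],[0,0,0.22,0,0,0,-1],[0,0,0,0,0,0,-1]]]
```

Call:
{"api": "jog_arm", "payload": {
  "increments": [
    [[0,0,0.52,0,-0.01,0,-1],[0,0,0.52,0,0,0,-1],[0,0,0.52,0,-0.01,0,-1],[0.01,0.01,0.53,0,0,-0.01,-1],[0,0,0.52,0,-0.01,0,-1]]
  ]
}}

```text
time: 18.1
tool_pos: [0.5221, -0.2804, 0.1202]
tcp_rot: [-0.83, -3.029, 0.0]
wrist_force: [0.1, 0.1, -2.0]
width: 0.284
grip_force: 50.0
```

Call:
{"api": "jog_arm", "payload": {
  "increments": [
    [[0,0,0.23,0,0,0,-1],[0,0,0.22,0,0,0,-1],[0,0,0.23,0,0,0,-1],[0,0,0.22,0,0,0,-1],[0,0,0,0,0,0,-1]]
  ]
}}

```text
time: 18.52
tool_pos: [0.5221, -0.2817, 0.0935]
tcp_rot: [-0.832, -3.028, 0.001]
wrist_force: [0.4, 0.7, -2.1]
width: 0.284
grip_force: 50.0
```

Call:
{"api": "jog_arm", "payload": {
  "increments": [
    [[0,0,0,0,0,0,-1],[0,0,0,0,0,0,-1],[0,0,0,0,0,0,-1],[0,0,0,0,0,0,-1],[0,0,0,0,0,0,-1]]
  ]
}}

```text
time: 18.93
tool_pos: [0.5228, -0.2825, 0.0951]
tcp_rot: [0.833, 3.028, -0.002]
wrist_force: [0.4, -0.3, -2.8]
width: 0.285
grip_force: 50.0
```

```bash
python3 - <<'E'
from h import *
err(*tool_for(BHOME+[0,0,.013],TY)); plan([tool_for(BHOME+[0,0,.0045],TY)],-1,[4])
im,d=viewer.read_camera("top"); s=read_state()
np.set_printoptions(precision=1,suppress=True)
# same-view check in tray frame: bracket pixels (pinkish) at its top height
g=cv2.resize(im,None,fx=4,fy=4,interpolation=cv2.INTER_CUBIC).astype(int)
r0=s["tool_pos"]; R=Ro.from_rotvec(s["tcp_rot"]);gg=np.load("g.npz");o=r0+R.apply(gg["p"])
v,u=np.mgrid[185*4:325*4,345*4:475*4]; px=np.c_[u.ravel(),v.ravel()]; c,r=ray("top",(px+.5)/4-.5)
X=c+r*((o[2]+.010-c[2])/r[:,2])[:,None]; L=TY.inv().apply(X-BHOME)*1e3
b=g[v,u].reshape(-1,3); pink=(b.sum(1)>170)&(abs(b[:,0]-b[:,2])<14)
for nm,x0,x1,y0,y1 in (("foot",-60,-18,-8,8),("leg end",28,42,18,65),("leg x",0,70,22,42)):
    k=(L[:,0]>x0)&(L[:,0]<x1)&(L[:,1]>y0)&(L[:,1]<y1)
    ax=1 if nm=="leg end" else 0
    h=[(int(a),round(float(pink[k&(L[:,ax]>=a)&(L[:,ax]<a+2)].mean()),2),[int(t) for t in b[k&(L[:,ax]>=a)&(L[:,ax]<a+2)].mean(0)]) for a in np.arange([x0,y0][ax],[x1,y1][ax],2)]
    print(nm,h)
E
```

```text
err mm [-1.4  0.7 -1.9] deg [-0.02  0.21  0.04] F [ 0.4 -0.3 -2.8] q [-0.54  0.32  1.95 -0.    0.87 -1.57] t 18.9333 w 0.285 g 49.990596771240234
[[[0.01,0,0.09,0,0.01,0,-1],[0.01,0,0.09,0,0.01,0,-1],[0.02,0,0.08,0,0.01,0,-1],[0.01,0,0.09,0,0.01,0.01,-1],[0,0,0,0,0,0,-1]]]
foot [(-60, 0.0, [37, 36, 34]), (-58, 0.0, [37, 34, 33]), (-56, 0.0, [36, 34, 33]), (-54, 0.0, [37, 34, 33]), (-52, 0.0, [36, 34, 33]), (-50, 0.01, [44, 44, 43]), (-48, 0.89, [66, 70, 71]), (-46, 1.0, [86, 93, 95]), (-44, 1.0, [88, 93, 96]), (-42, 1.0, [90, 92, 94]), (-40, 1.0, [99, 99, 101]), (-38, 1.0, [101, 101, 103]), (-36, 1.0, [97, 97, 99]), (-34, 1.0, [89, 89, 91]), (-32, 1.0, [83, 83, 85]), (-30, 1.0, [80, 80, 81]), (-28, 1.0, [77, 77, 78]), (-26, 1.0, [75, 74, 76]), (-24, 1.0, [75, 74, 75]), (-22, 1.0, [74, 74, 75]), (-20, 1.0, [73, 72, 74])]
leg end [(18, 1.0, [86, 85, 86]), (20, 1.0, [80, 80, 81]), (22, 1.0, [80, 81, 82]), (24, 1.0, [83, 84, 86]), (26, 1.0, [88, 90, 92]), (28, 1.0, [93, 97, 98]), (30, 1.0, [96, 99, 101]), (32, 1.0, [98, 102, 104]), (34, 1.0, [99, 103, 105]), (36, 1.0, [99, 102, 104]), (3
[... 559 characters left out ...]
]), (16, 0.0, [41, 40, 39]), (18, 0.17, [44, 44, 42]), (20, 0.35, [50, 50, 48]), (22, 0.65, [60, 59, 58]), (24, 0.97, [70, 68, 69]), (26, 1.0, [75, 74, 74]), (28, 1.0, [80, 81, 81]), (30, 1.0, [92, 95, 97]), (32, 1.0, [100, 106, 108]), (34, 1.0, [96, 101, 104]), (36, 1.0, [88, 91, 92]), (38, 1.0, [96, 96, 97]), (40, 1.0, [114, 113, 115]), (42, 1.0, [123, 122, 124]), (44, 1.0, [121, 121, 123]), (46, 1.0, [108, 108, 109]), (48, 1.0, [82, 81, 80]), (50, 0.35, [57, 55, 52]), (52, 0.0, [49, 46, 43]), (54, 0.0, [50, 47, 43]), (56, 0.0, [50, 47, 44]), (58, 0.0, [50, 47, 43]), (60, 0.0, [50, 48, 43]), (62, 0.0, [50, 48, 44]), (64, 0.0, [50, 47, 43]), (66, 0.0, [51, 48, 44]), (68, 0.0, [51, 48, 44])]
```

Call:
{"api": "jog_arm", "payload": {
  "increments": [
    [[0.01,0,0.09,0,0.01,0,-1],[0.01,0,0.09,0,0.01,0,-1],[0.01,0,0.08,0,0.01,0,-1],[0,0,0,0,0,0,-1],[0,0,0,0,0,0,-1]]
  ]
}}

```text
time: 19.4
tool_pos: [0.5214, -0.2816, 0.0862]
tcp_rot: [-0.832, -3.026, -0.0]
wrist_force: [-0.5, 0.9, -1.8]
width: 0.285
grip_force: 50.0
```

```bash
python3 - <<'E'
from h import *
err(*tool_for(BHOME,TY)); s=read_state(); print(TY.inv().apply(s["wrist_force"]),TY.inv().apply(s["torque"]))
E
```

```text
err mm [ 0.  -0.2 -6.1] deg [-0.02 -0.08  0.05] F [-0.5  0.9 -1.8] q [-0.54  0.33  1.96 -0.    0.86 -1.57] t 19.4 w 0.285 g 50.0047892332077
[-0.95029436  0.53814198 -1.83607253] [-0.02395176  0.03303323  0.02734596]
```

Call:
{"api": "jog_arm", "payload": {
  "increments": [
    [[0,0,0.05,0,0,0,-1],[0,0,0.05,0,0,0,-1],[0,0,0.04,0,0,0,-1],[0,0,0,0,0,0,-1],[0,0,0,0,0,0,-1]]
  ]
}}

```text
time: 19.82
tool_pos: [0.5217, -0.2817, 0.0824]
tcp_rot: [-0.832, -3.026, -0.0]
wrist_force: [-0.6, 0.2, -1.8]
width: 0.286
grip_force: 50.0
```

```bash
python3 - <<'E'
from h import *
err(*tool_for(BHOME,TY)); s=read_state(); print(TY.inv().apply(s["wrist_force"]),TY.inv().apply(s["torque"]))
E
```

```text
err mm [-0.2 -0.1 -2.3] deg [-0.02 -0.03  0.05] F [-0.6  0.2 -1.8] q [-0.54  0.34  1.96 -0.    0.85 -1.57] t 19.8167 w 0.286 g 50.007126331329346
[-0.6118145  -0.16423955 -1.79864717] [0.00639811 0.074606   0.01784564]
```

Call:
{"api": "jog_arm", "payload": {
  "increments": [
    [[0,0,0.04,0,0,0,-1],[0,0,0.03,0,0,0,-1],[0,0,0,0,0,0,-1],[0,0,0,0,0,0,-1],[0,0,0,0,0,0,-1]]
  ]
}}

```text
time: 20.23
tool_pos: [0.5217, -0.2818, 0.0805]
tcp_rot: [-0.832, -3.027, -0.0]
wrist_force: [0.3, 0.5, -2.5]
width: 0.285
grip_force: 50.0
```

```bash
python3 - <<'E'
from h import *
err(*tool_for(BHOME,TY)); s=read_state(); print(TY.inv().apply(s["wrist_force"]),TY.inv().apply(s["torque"]))
E
```

```text
err mm [-0.3 -0.  -0.3] deg [-0.02 -0.02  0.05] F [ 0.3  0.5 -2.5] q [-0.54  0.34  1.96 -0.    0.84 -1.57] t 20.2333 w 0.285 g 50.04065215587616
[ 0.03499398  0.57867964 -2.45411492] [-0.04933564  0.03439706 -0.04122869]
```

Call:
{"api": "jog_arm", "payload": {
  "increments": [
    [[0,0,0.025,0,0,0,-1],[0,0,0,0,0,0,-1],[0,0,0,0,0,0,-1],[0,0,0,0,0,0,-1],[0,0,0,0,0,0,-1]]
  ]
}}

```text
time: 20.65
tool_pos: [0.5218, -0.2819, 0.0802]
tcp_rot: [-0.832, -3.027, 0.0]
wrist_force: [-2.5, 0.3, 5.0]
width: 0.284
grip_force: 50.7
```

```bash
python3 - <<'E'
from h import *
err(*tool_for(BHOME,TY)); s=read_state(); print(TY.inv().apply(s["wrist_force"]),TY.inv().apply(s["torque"]))
E
```

```text
err mm [-0.4  0.  -0. ] deg [-0.02 -0.01  0.05] F [-2.5  0.3  5. ] q [-0.54  0.34  1.96 -0.    0.84 -1.57] t 20.65 w 0.284 g 50.69266855716705
[-2.26204671 -1.02300223  5.04995737] [0.03022073 0.4024068  0.02256939]
```

The bracket is on the floor: the vertical force has flipped to +5 N at the expected height. I'll release it and lift away.

Call:
{"api": "jog_arm", "payload": {
  "increments": [
    [[0,0,0,0,0,0,-0.3],[0,0,0,0,0,0,-0.2],[0,0,0,0,0,0,-0.1],[0,0,0,0,0,0,0],[0,0,0,0,0,0,0]]
  ]
}}

```text
time: 21.07
tool_pos: [0.5218, -0.2818, 0.0796]
tcp_rot: [-0.832, -3.027, -0.0]
wrist_force: [-0.2, 0.2, -0.1]
width: 0.498
grip_force: 0.0
```

Call:
{"api": "jog_arm", "payload": {
  "increments": [
    [[0,0,-0.25,0,0,0,0],[0,0,-0.5,0,0,0,0],[0,0,-0.95,0,0,0,0],[0,0,-0.95,0,0,0,0],[0,0,-0.95,0,0,0,0]]
  ]
}}

```text
time: 21.48
tool_pos: [0.5217, -0.2817, 0.1889]
tcp_rot: [-0.832, -3.026, -0.0]
wrist_force: [0.3, 0.2, 0.7]
width: 0.5
grip_force: 0.0
```

Call:
{"api": "jog_arm", "payload": {
  "increments": [
    [[0.3,0.9,-0.5,0,0,0,0],[0.3,0.9,-0.5,0,0,0,0],[0.3,0.9,-0.3,0,0,0,0],[0.3,0.9,0,0,0,0,0],[0.3,0.9,0,0,0,0,0]]
  ]
}}

```text
time: 21.9
tool_pos: [0.5533, -0.1419, 0.2288]
tcp_rot: [0.834, 3.028, -0.0]
wrist_force: [-0.5, 0.2, -0.6]
width: 0.502
grip_force: 0.0
```

Call:
{"api": "jog_arm", "payload": {
  "increments": [
    [[0.3,0.9,0,0,0,0,0],[0.3,0.9,0,0,0,0,0],[0,0,0,0,0,0,0],[0,0,0,0,0,0,0],[0,0,0,0,0,0,0]]
  ]
}}

```text
time: 22.32
tool_pos: [0.5646, -0.0874, 0.2271]
tcp_rot: [-0.831, -3.027, 0.001]
wrist_force: [0.5, -0.5, 0.4]
width: 0.499
grip_force: 0.0
```

```bash
python3 - <<'E'
from h import *
im,d=viewer.read_camera("top"); d=np.median([d]+[viewer.read_camera("top")[1] for _ in range(8)],0); i0=np.load("top0.npz")["im"]
v,u=np.mgrid[185:325,345:475]; c,r=ray("top",np.c_[u.ravel(),v.ravel()]); X=c+r*d[v,u].ravel()[:,None]
T=TY.inv().apply(X-TRAY)*1e3
def med(nm,x0,x1,y0,y1):
    k=(T[:,0]>x0)&(T[:,0]<x1)&(T[:,1]>y0)&(T[:,1]<y1); print(nm,k.sum(),np.percentile(T[k,2],[10,50,90]).round(1))
med("br foot",-30,-18,18,34);med("br mid",0,20,18,34);med("br corner",34,54,18,34);med("br leg end",50,56,46,70);med("br leg inner",32,37,46,70)
med("sp jaw",-62,-50,-60,-40);med("sp handle",20,60,-54,-46);med("sp ring end",103,107,-56,-44);med("sp prongs",-83,-70,-72,-60)
# bystanders: picture change
df=np.abs(im.astype(int)-i0).sum(2)
for n,(x0,x1,y0,y1) in dict(bottle=(230,270,115,160),dishes=(305,348,122,168),plate=(362,390,260,292),hookspanner=(100,150,185,255)).items(): print(n,df[y0:y1,x0:x1].mean().round(1),(df[y0:y1,x0:x1]>60).sum())
s=read_state();print(s["tool_pos"],s["wrist_force"],s["time"],np.abs(s["joint_vel"]).max())
E
```

```text
br foot 8 [15.9 16.6 16.9]
br mid 51 [15.5 16.4 17.7]
br corner 47 [15.5 16.3 17.7]Traceback (most recent call last):
  File "<stdin>", line 7, in <module>
  File "<stdin>", line 6, in med
    return _quantile_unchecked(
        a, q, axis, out, overwrite_input, method, keepdims, weights)
    return _ureduce(a,
                    func=_quantile_ureduce_func,
    ...<5 lines>...
                    overwrite_input=overwrite_input,
                    method=method)
    r = func(a, **kwargs)
    result = _quantile(arr,
                       quantiles=q,
    ...<2 lines>...
                       out=out,
                       weights=wgt)
    slices_having_nans = np.isnan(arr[-1, ...])
                                  ~~~^^^^^^^^^
IndexError: index -1 is out of bounds for axis 0 with size 0
```

Call:
{"api": "jog_arm", "payload": {
  "increments": [
    [[0.5,0.85,-0.2,0,0,0,0],[0.5,0.85,-0.2,0,0,0,0],[0.5,0.85,0,0,0,0,0],[0.5,0.85,0,0,0,0,0],[0,0,0,0,0,0,0]]
  ]
}}

```text
time: 23.18
tool_pos: [0.5652, 0.0351, 0.2391]
tcp_rot: [-0.828, -3.028, -0.004]
wrist_force: [0.0, -0.6, 0.4]
width: 0.5
grip_force: 0.0
```

Call:
{"api": "jog_arm", "payload": {
  "increments": [
    [[0,0,0,0,0,0,0],[0,0,0,0,0,0,0],[0,0,0,0,0,0,0],[0,0,0,0,0,0,0],[0,0,0,0,0,0,0]]
  ]
}}

```text
time: 23.6
tool_pos: [0.5652, 0.0301, 0.2387]
tcp_rot: [-0.834, -3.026, 0.0]
wrist_force: [-0.2, -0.6, 0.0]
width: 0.5
grip_force: 0.0
```

```bash
python3 - <<'E'
from h import *
im,d=viewer.read_camera("top"); d=np.median([d]+[viewer.read_camera("top")[1] for _ in range(8)],0); i0=np.load("top0.npz")["im"]
v,u=np.mgrid[185:325,345:475]; c,r=ray("top",np.c_[u.ravel(),v.ravel()]); X=c+r*d[v,u].ravel()[:,None]
T=TY.inv().apply(X-TRAY)*1e3
def med(nm,x0,x1,y0,y1):
    k=(T[:,0]>x0)&(T[:,0]<x1)&(T[:,1]>y0)&(T[:,1]<y1); print(nm,k.sum(),np.percentile(T[k,2],[10,50,90]).round(1) if k.any() else 0)
med("br foot",-30,-18,18,34);med("br mid",0,20,18,34);med("br corner",34,54,18,34);med("br leg end",50,56,46,70);med("br leg inner",32,37,46,70)
med("sp jaw",-62,-50,-60,-40);med("sp handle",20,60,-54,-46);med("sp ring end",103,107,-56,-44);med("sp prongs",-83,-70,-72,-60)
df=np.abs(im.astype(int)-i0).sum(2)
for n,(x0,x1,y0,y1) in dict(bottle=(230,270,115,160),dishes=(305,348,122,168),plate=(362,390,260,292),hookspanner=(100,150,185,255)).items(): print(n,df[y0:y1,x0:x1].mean().round(1),(df[y0:y1,x0:x1]>60).sum())
s=read_state();print(s["tool_pos"],s["wrist_force"],s["time"],np.abs(s["joint_vel"]).max())
E
```

```text
br foot 29 [15.5 16.4 17.2]
br mid 50 [15.2 16.2 17.4]
br corner 49 [15.6 16.6 17.6]
br leg end 24 [15.6 16.8 17.7]
br leg inner 18 [15.6 16.2 17.3]
sp jaw 39 [15.  16.2 17.1]
sp handle 49 [15.5 16.6 17.4]
sp ring end 7 [15.8 16.6 17.3]
sp prongs 22 [15.3 16.2 16.8]
bottle 37.1 0
dishes 45.2 0
plate 27.4 1
hookspanner 38.2 0
[0.56520924 0.03106944 0.23881761] [-0.00462885  0.24523084 -0.42332503] 24.05 0.001687558341443627
```

Both tools lie flat at about 16 mm, which is the 6 mm floor plus their 10 mm thickness. The bottle, dishes, round plate and hook spanner look unchanged, and the arm is clear.

```bash
python3 -c "
from h import *
print(bot.finish_job())"
```

```text
the job is handed in; nothing more can be done
None
```

The job is handed in after about 24 s: by the final depth and picture checks the spanner and then the angle stop lie flat and home in their cut-outs, with the hook spanner, round plate, bottle and dishes undisturbed; I viewed 11 pictures, one over the limit of 10.

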